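# Set up a plywood blank in the drilling jig

## Task

Set up the drilling jig: first lay the plywood strip on the jig base and push it square and flush into the corner of the fence, then put every taper dog from the rack into one of the jig's taper sockets (one dog to a socket, any you like) and tap each down until it locks fully home. Finally lower the hinged drill plate gently until it is closed over the work. Leave the plywood disc and the glue bottle where they are.

Things in the scene. Friction and masses are not known exactly. Their poses are not given: they have to be found in the camera images.
- jig: Drilling jig fixed to the bench: wooden base block 280 (x) x 170 (y) mm, 56 mm thick, its top at height 56 mm. On it an L of aluminium fence 33 mm tall: one leg along the +y (left) side, one along the +x (far) end. Origin at bench level; the base spans x -140..140, y -80..90 mm. Position and yaw vary; the other points on the jig share its axes.
- corner (a point): Inner corner of the fence: where both fence faces meet the base top (height 56 mm). Jig axes: x towards the far fence, y towards the left fence, z up. The clear base area runs from here 264 mm along -x and 155 mm along -y.
- hinge (a point): Middle of the hinge line of the drill plate, height 89.5 mm, on the outer edge of the left fence's top, 124 mm to -x and 15 mm to +y of the fence corner; the line runs along jig x. The plate is plywood, 10 mm thick, 280 mm along the hinge, 172 mm from hinge to free edge; closed it lies level over the base, its underside at hinge height, free edge towards -y.
- plate (a joint): Angle of the drill plate, rad: 0 closed, 1.57 upright, at most 2.05; it starts leaning back at 1.65 to 1.95. A stiff hinge (0.45 N m) keeps it wherever it is left; some 3 N at the free edge swings it. Pushing its outer (+y, later upper) face near the free edge lowers it. It clears dogs that are home by 4 mm; one that is not home keeps it from closing.
- plate_edge (a point): Middle of the plate's free edge, half-way through its thickness; it moves with the plate. A black knob, 30 mm across and 32 mm tall, stands on the plate's outer face at the middle, its axis 25 mm from this edge.
- blank_mid (a point): Centre of the loose plywood strip, 200 (x) x 50 (y) x 18 (z) mm, 0.13 kg, lying at the start on the bench right of the jig. A half turn makes no difference. Flush in the corner, long side on the left fence and end on the far fence, its centre is at (-100, -25, 9) mm from the fence corner.
- socket_a (a point): Mouth of a taper socket in the jig base, on its axis, level with the base top; 40 mm to -x and 65 mm to -y of the fence corner, beside the strip's long side. In a bore 36 mm across sits a steel sleeve with a tapered hole, 23 mm at the mouth, 16 mm at the floor 34 mm below; its rim is 1 mm below the base top at first. A dog's head has 2 mm to the flush strip.
- sleeve_a (a joint): How far the sleeve of socket a is driven down, m: 0 at first, 0.008 at its stop (locked). It resists with 9 N, so a dog's weight does not move it; taps or a push of 10 to 20 N on the dog's top do, and it stays down. A dog standing in it has its flat top 37 mm above the base top at first and 29 mm when locked (its centre +1, then -7 mm).
- socket_b (a point): Mouth of a taper socket in the jig base, on its axis, level with the base top; 98 mm to -x and 65 mm to -y of the fence corner, beside the strip's long side. In a bore 36 mm across sits a steel sleeve with a tapered hole, 23 mm at the mouth, 16 mm at the floor 34 mm below; its rim is 1 mm below the base top at first. A dog's head has 2 mm to the flush strip.
- sleeve_b (a joint): How far the sleeve of socket b is driven down, m: 0 at first, 0.008 at its stop (locked). It resists with 9 N, so a dog's weight does not move it; taps or a push of 10 to 20 N on the dog's top do, and it stays down. A dog standing in it has its flat top 37 mm above the base top at first and 29 mm when locked (its centre +1, then -7 mm).
- socket_c (a point): Mouth of a taper socket in the jig base, on its axis, level with the base top; 156 mm to -x and 65 mm to -y of the fence corner, beside the strip's long side. In a bore 36 mm across sits a steel sleeve with a tapered hole, 23 mm at the mouth, 16 mm at the floor 34 mm below; its rim is 1 mm below the base top at first. A dog's head has 2 mm to the flush strip.
- sleeve_c (a joint): How far the sleeve of socket c is driven down, m: 0 at first, 0.008 at its stop (locked). It resists with 9 N, so a dog's weight does not move it; taps or a push of 10 to 20 N on the dog's top do, and it stays down. A dog standing in it has its flat top 37 mm above the base top at first and 29 mm when locked (its centre +1, then -7 mm).
- socket_d (a point): Mouth of a taper socket in the jig base, on its axis, level with the base top; 215 mm to -x and 42 mm to -y of the fence corner, off the strip's near end. In a bore 36 mm across sits a steel sleeve with a tapered hole, 23 mm at the mouth, 16 mm at the floor 34 mm below; its rim is 1 mm below the base top at first. A dog's head has 2 mm to the flush strip.
- sleeve_d (a joint): How far the sleeve of socket d is driven down, m: 0 at first, 0.008 at its stop (locked). It resists with 9 N, so a dog's weight does not move it; taps or a push of 10 to 20 N on the dog's top do, and it stays down. A dog standing in it has its flat top 37 mm above the base top at first and 29 mm when locked (its centre +1, then -7 mm).
- dog1_mid (a point): Centre of taper dog 1 (may be absent), half-way up its 72 mm; z along its axis. Loose steel, 0.22 kg: upper half a round head 26 mm across and 36 mm tall, flat on top; lower half a shank tapering from 22 to 15 mm. A dark ring on the head meets the base top when it is home. It starts upright in the rack.
- dog2_mid (a point): Centre of taper dog 2 (may be absent), half-way up its 72 mm; z along its axis. Loose steel, 0.22 kg: upper half a round head 26 mm across and 36 mm tall, flat on top; lower half a shank tapering from 22 to 15 mm. A dark ring on the head meets the base top when it is home. It starts upright in the rack.
- dog3_mid (a point): Centre of taper dog 3 (may be absent), half-way up its 72 mm; z along its axis. Loose steel, 0.22 kg: upper half a round head 26 mm across and 36 mm tall, flat on top; lower half a shank tapering from 22 to 15 mm. A dark ring on the head meets the base top when it is home. It starts upright in the rack.
- dog4_mid (a point): Centre of taper dog 4 (may be absent), half-way up its 72 mm; z along its axis. Loose steel, 0.22 kg: upper half a round head 26 mm across and 36 mm tall, flat on top; lower half a shank tapering from 22 to 15 mm. A dark ring on the head meets the base top when it is home. It starts upright in the rack.
- rack: The dogs' wooden rack, standing loose (0.9 kg) on the bench at the right: a block 250 (x) x 60 (y) x 38 mm, origin at the centre of its underside. Four holes 62 mm apart along x, 22.5 mm wide (17 mm near the floor), 30 mm deep. A racked dog's centre is 44 mm and its top 80 mm above the bench.
- disc_center (a point): Bystander: centre of a plywood disc 110 mm across, 18 mm thick, lying on the bench beyond the strip. Leave alone.
- glue: Bystander: white glue bottle 56 mm across, 150 mm tall, standing on the bench to the left of the jig; origin under its base. Leave alone.
Mind the look-alikes: they are no part of the job. What is shaped like the part that bears dog4_mid but orange, pink or red is not meant.

How it is judged:
On the way, in this order (a step that is already met when the one before it is completed fails the run):
1. the strip lies on the jig base, square and flush in the fence corner (x of blank_mid in the frame of corner above -0.1025 m and y of blank_mid in the frame of corner above -0.0275 m and z of blank_mid in the frame of corner below 0.012 m and angle between the x axis of blank_mid and the x axis of corner, either way round below 0.03 rad), for 0.2 s.
2. every dog present is in a socket of its own, driven home (((horizontal distance between dog1_mid and socket_a below 0.004 m and z of dog1_mid in the frame of socket_a below -0.005 m and angle between dog1_mid's own z axis and vertical below 0.06 rad and value of joint sleeve_a above 0.006 m) or (horizontal distance between dog1_mid and socket_b below 0.004 m and z of dog1_mid in the frame of socket_b below -0.005 m and angle between dog1_mid's own z axis and vertical below 0.06 rad and value of joint sleeve_b above 0.006 m) or (horizontal distance between dog1_mid and socket_c below 0.004 m and z of dog1_mid in the frame of socket_c below -0.005 m and angle between dog1_mid's own z axis and vertical below 0.06 rad and value of joint sleeve_c above 0.006 m) or (horizontal distance between dog1_mid and socket_d below 0.004 m and z of dog1_mid in the frame of socket_d below -0.005 m and angle between dog1_mid's own z axis and vertical below 0.06 rad and value of joint sleeve_d above 0.006 m)) and ((horizontal distance between dog2_mid and socket_a below 0.004 m and z of dog2_mid in the frame of socket_a below -0.005 m and angle between dog2_mid's own z axis and vertical below 0.06 rad and value of joint sleeve_a above 0.006 m) or (horizontal distance between dog2_mid and socket_b below 0.004 m and z of dog2_mid in the frame of socket_b below -0.005 m and angle between dog2_mid's own z axis and vertical below 0.06 rad and value of joint sleeve_b above 0.006 m) or (horizontal distance between dog2_mid and socket_c below 0.004 m and z of dog2_mid in the frame of socket_c below -0.005 m and angle between dog2_mid's own z axis and vertical below 0.06 rad and value of joint sleeve_c above 0.006 m) or (horizontal distance between dog2_mid and socket_d below 0.004 m and z of dog2_mid in the frame of socket_d below -0.005 m and angle between dog2_mid's own z axis and vertical below 0.06 rad and value of joint sleeve_d above 0.006 m)) and ((horizontal distance between dog3_mid and socket_a below 0.004 m and z of dog3_mid in the frame of socket_a below -0.005 m and angle between dog3_mid's own z axis and vertical below 0.06 rad and value of joint sleeve_a above 0.006 m) or (horizontal distance between dog3_mid and socket_b below 0.004 m and z of dog3_mid in the frame of socket_b below -0.005 m and angle between dog3_mid's own z axis and vertical below 0.06 rad and value of joint sleeve_b above 0.006 m) or (horizontal distance between dog3_mid and socket_c below 0.004 m and z of dog3_mid in the frame of socket_c below -0.005 m and angle between dog3_mid's own z axis and vertical below 0.06 rad and value of joint sleeve_c above 0.006 m) or (horizontal distance between dog3_mid and socket_d below 0.004 m and z of dog3_mid in the frame of socket_d below -0.005 m and angle between dog3_mid's own z axis and vertical below 0.06 rad and value of joint sleeve_d above 0.006 m)) and ((horizontal distance between dog4_mid and socket_a below 0.004 m and z of dog4_mid in the frame of socket_a below -0.005 m and angle between dog4_mid's own z axis and vertical below 0.06 rad and value of joint sleeve_a above 0.006 m) or (horizontal distance between dog4_mid and socket_b below 0.004 m and z of dog4_mid in the frame of socket_b below -0.005 m and angle between dog4_mid's own z axis and vertical below 0.06 rad and value of joint sleeve_b above 0.006 m) or (horizontal distance between dog4_mid and socket_c below 0.004 m and z of dog4_mid in the frame of socket_c below -0.005 m and angle between dog4_mid's own z axis and vertical below 0.06 rad and value of joint sleeve_c above 0.006 m) or (horizontal distance between dog4_mid and socket_d below 0.004 m and z of dog4_mid in the frame of socket_d below -0.005 m and angle between dog4_mid's own z axis and vertical below 0.06 rad and value of joint sleeve_d above 0.006 m))), for 0.2 s.
3. the drill plate is closed (value of joint plate below 0.03 rad), for 0.2 s.
At the end, for the whole second after the job is handed in: Strip on the base, within 2.5 mm of both fence faces and square to 0.03 rad; each dog upright (0.06 rad), within 4 mm of a socket's centre, its own centre over 5 mm below the base top, sleeve down over 6 mm; plate closed to 0.03 rad (all of step 1 and all of step 2 and value of joint plate below 0.03 rad); the robot touches nothing.
It fails at once if a bystander (disc, glue bottle) is moved by more than 4 cm (distance of any of disc_center, glue from where it was at the start of the episode above 0.04 m).
It fails at once if the drill plate is slammed (closing faster than 2.5 rad/s) (velocity of joint plate below -2.5 rad/s).
Of dog1, dog2, dog3, dog4 only 2 to 4 are there at a start; the rules pass over those that are not, and their reading is None.
At some moment in a run one of rack may be knocked a few centimetres aside while the robot is not near it.
It also fails if it takes over 210 s, if anything falls off the work surface, if the arm or the gripper's body presses on something with over 40 N, if the wrist force passes 120 N, or if a joint passes its speed limit or range.

## Robot

A 6-joint arm with a two-finger parallel gripper is mounted at the origin on the work surface. World frame = base frame: x ahead of the robot, y to its left, z up, the work surface at z = 0. Lengths are in m, angles in rad, forces in N, time in s.
With the tool pointing down it reaches from about 0.225 to 0.875 m from the base axis. Payload 3.4 kg.
Tool frame: the origin (TCP) lies between the finger pads; the fingertips stand 17 mm ahead of it and the grasp point (between the pads) lies 2 mm behind it; y points along the fingers, z is the direction in which the jaws open and shut, and the axes are right-handed (so a half turn about y gives the same grasp; the last joint's range is limited). The gripper opens to 85 mm and grips with 20 to 120 N. Pads are 22 mm wide; open, the fingers measure 114 mm over their backs; the gripper's body (76 mm by 85 mm) begins 54 mm behind the grasp point. The pads swing forward as they close: fully open they stand 13 mm farther back than shut.
Start: joints at [0.985, 0.276, 1.505, -0, 1.361, -0.121], TCP at [0.258, 0.514, 0.248] pointing down, gripper open.
Joint ranges: [-2.89, 2.89], [-0.75, 2.08], [0.22, 2.7], [-1.18, 4.32], [0.11, 2.71], [-2.7, 2.7]. Speed limits (rad/s): [2.57, 2.57, 3.14, 3.14, 3.14, 3.14].

## Interface

Orientations are given as a unit quaternion [w, x, y, z].
In Python, from rig import manip, get_image, camera_model, sign_off, spot_in, silhouettes, spot_point gives the robot as it stands.
- The arm moves only by the tool jog_arm, never from a script. Its argument "targets" is a list of rows, each a list of 3 entries, a list of its own where there are three numbers: the finger opening in m, from 0 to 0.0854, then the shift along the world's x, y, z in m, then the turn about the world's z in rad. In form: [[claw, [x, y, z], spin], ...]. A call has 1 to 10 rows; each row shifts and turns the commanded pose from where the row before left it; what a row does not reach is not made up. A row lasts 1/8 s, in which the tool goes at most 62.5 mm and 10.7 degrees, less where a joint would pass 70% of its speed; a pose out of reach is approached as far as the arm can. A call with a gripper value outside its range is refused whole. The fingers move at their own pace and stop on an object; "force" is the grip in N (left out, the last holds). Time passes only in rows, so rows that do not move let the fingers close. It gives the time, the measured TCP pose, the force and the opening at its end, in the units of the state.
- manip.get_state(): the state, without advancing time (a new reading comes with each control period).
- get_image(name): name is "scene" or "side" or "wrist"; returns (picture, depth): 400x640x3 uint8, red, green, blue; 400x640 float32, m along the optical axis (not along the pixel's ray), 0 where there is no reading.
- camera_model(name): a dict with "mtx" (3x3 intrinsics, pixels), "world_from_camera" (4x4, takes a point from camera to world coordinates). Camera axes: x right, y up, looking along -z (the intrinsics and any distortion apply to the point x, -y, -z); pixel columns grow to the right and rows downward; lengths in m; the calibration is good to about 2 mm. A picture is of the moment at which its call begins: read the wrist's pose just before it. camera_model takes no time and is no camera call; for the wrist camera it gives the pose at the moment of the call.
- sign_off(): hands the job in, once; it reports no verdict.
Trained networks look in the newest picture that a camera, given by its name, has taken for a name from the list of things; names that differ only in an ending like _2 or _b are one class to them, and where a whole thing is asked for, a point or a joint stands for the part that bears it (a point fixed in the world has none). Each returns a list of dicts, best first, with "score" (0 to 1); they miss things now and then, are a little off and sometimes report something else, mostly with a low value. They report only what shows in the picture. A call takes as long as a camera call. They do not tell look-alikes from the thing itself.
- spot_in(name, camera): "position" ([column, row] in pixels, amid what is visible of it).
- silhouettes(name, camera): "mask" (400x640 bool, what is visible of it) and "position" ([column, row] in pixels, amid what is visible of it).
- spot_point(name, camera): "position" ([column, row] in pixels: a listed point, or the origin of a listed thing).
The state is a dict: "clock": time; "qpos": joint angles; "qd": joint speeds; "effort": joint torques, N m; "position": TCP position; "ee_rot": TCP orientation; "contact_force": force on the tool from outside, world axes, zero at the start; "moment": the same for the moment, N m; "width": finger opening in m.
Only numpy, scipy, OpenCV 4.12 (cv2) and the standard library are available. Lean on these libraries where they do the work, as an engineer would, in place of code of your own. Each camera call takes 0.05 s, during which the arm holds its last target.

## Working session

There is one attempt and no reset: what is moved stays moved. The work goes in short steps, Python scripts to look and compute and a tool call to move; the robot and the scene stay as the last step left them, time stands still between calls to the robot, and variables do not carry over. Pictures are saved under pics/ and viewed, and the job is handed in when it is done.

Besides the shell and the picture viewer there is one more tool, called after ">>>" as a command line: name --argument value ..., lists and objects as JSON in quotes. jog_arm: Moves the arm, as the interface text tells. Its arguments: {"type":"object","properties":{"targets":{"type":"array","items":{"type":"array"}},"force":{"type":"number"}},"required":["targets"]}

```bash
ls; mkdir -p pics; cat > h.py <<'E'
import numpy as np, cv2
from rig import manip, get_image, camera_model, sign_off, spot_in, silhouettes, spot_point
def snap(cam,fn=None):
    m=camera_model(cam); im,d=get_image(cam)
    if fn: cv2.imwrite('pics/'+fn,im[:,:,::-1])
    return im,d,m
def px2w(m,u,v,d):
    K=np.array(m['mtx']);T=np.array(m['world_from_camera'])
    x=(u-K[0,2])/K[0,0]*d;y=(v-K[1,2])/K[1,1]*d
    return (T@np.array([x,-y,-d,1]))[:3]
def ray_z(m,u,v,z):
    T=np.array(m['world_from_camera']);p=px2w(m,u,v,1.0);c=T[:3,3]
    return c+(p-c)*(z-c[2])/(p[2]-c[2])
def cloud(m,d):
    K=np.array(m['mtx']);T=np.array(m['world_from_camera'])
    v,u=np.mgrid[0:d.shape[0],0:d.shape[1]]
    x=(u-K[0,2])/K[0,0]*d;y=(v-K[1,2])/K[1,1]*d
    return np.stack([x,-y,-d],-1)@T[:3,:3].T+T[:3,3]
def w2px(m,P):
    T=np.linalg.inv(np.array(m['world_from_camera']));K=np.array(m['mtx'])
    p=T[:3,:3]@np.array(P)+T[:3,3]; x,y,z=p[0],-p[1],-p[2]
    return np.array([K[0,0]*x/z+K[0,2],K[1,1]*y/z+K[1,2]])
E
python3 - <<'E'
from h import *
for c in ['scene','side','wrist']:
    im,d,m=snap(c,c+'0.png'); print(c,{k:(np.round(v,3).tolist() if k!='x' else v) for k,v in m.items()})
print(manip.get_state())
E
```

```text
pics
scene {'mtx': [[518.412, 0.0, 325.345], [0.0, 518.412, 199.712], [0.0, 0.0, 1.0]], 'world_from_camera': [[0.027, -0.668, 0.744, 1.487], [1.0, 0.011, -0.026, -0.011], [0.009, 0.744, 0.668, 0.91], [0.0, 0.0, 0.0, 1.0]]}
side {'mtx': [[424.994, 0.0, 320.849], [0.0, 424.994, 201.88], [0.0, 0.0, 1.0]], 'world_from_camera': [[0.122, 0.604, -0.788, -0.319], [-0.992, 0.058, -0.11, -0.115], [-0.02, 0.795, 0.606, 0.79], [0.0, 0.0, 0.0, 1.0]]}
wrist {'mtx': [[292.355, 0.0, 318.057], [0.0, 292.355, 197.056], [0.0, 0.0, 1.0]], 'world_from_camera': [[0.448, -0.863, -0.233, 0.198], [0.894, 0.433, 0.118, 0.543], [-0.001, -0.262, 0.965, 0.373], [0.0, 0.0, 0.0, 1.0]]}
{'clock': 0.15, 'qpos': array([ 9.85006529e-01,  2.76457195e-01,  1.50585894e+00, -2.18685229e-06,
        1.36071344e+00, -1.20994686e-01]), 'qd': array([ 0.0010181 , -0.00352643, -0.00600418, -0.00090779,  0.00090172,
       -0.00032224]), 'effort': array([ 1.57408213e-03, -4.17142904e+01, -2.46033901e+01, -3.61334160e-04,
        7.57442118e-03,  2.88663455e-05]), 'position': array([0.25752733, 0.51367745, 0.24762754]), 'ee_rot': array([-0.6876206 ,  0.68857439, -0.16302958,  0.16267936]), 'contact_force': array([ 0.31487719,  0.2894919 , -0.04003096]), 'moment': array([ 0.02969394, -0.02454239,  0.03261413]), 'width': 0.08563774296158184}
```

View pics/scene0.png

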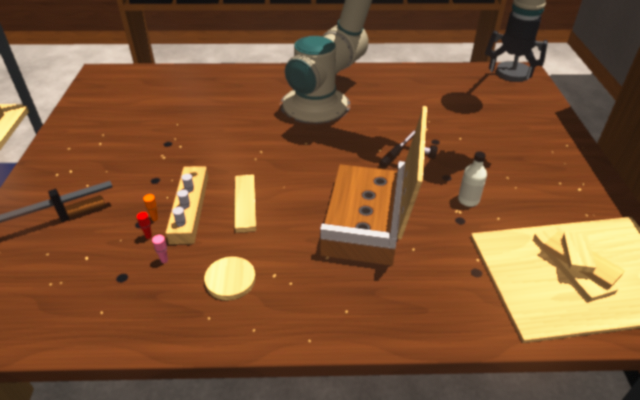

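View pics/side0.png

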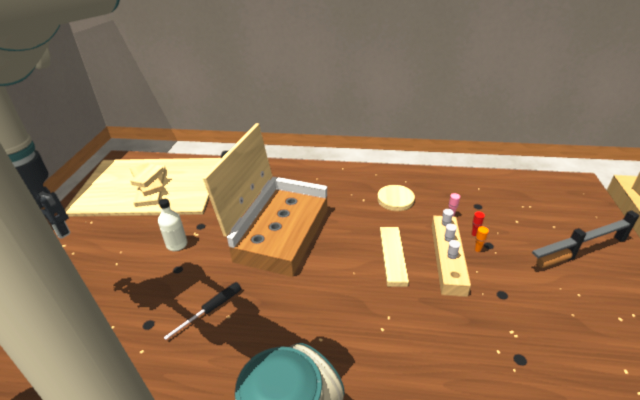

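View pics/wrist0.png

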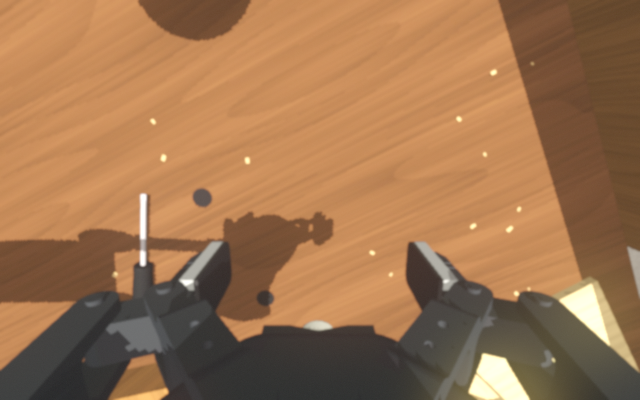

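The rack holds three grey dogs, at scene pixels (187,182), (183,198) and (179,216). The orange, red and pink look-alikes stand beside it at about (150,207), (144,225) and (160,248). The strip is at (245,203), and the jig, with its plate leaning back, is around (365,200).

```bash
cat >> h.py <<'E'
def rect(pts):
    r=cv2.minAreaRect((pts*1000).astype(np.float32)); 
    b=cv2.boxPoints(r); e0=b[1]-b[0];e1=b[2]-b[1]
    e=e0 if np.linalg.norm(e0)>np.linalg.norm(e1) else e1
    a=np.arctan2(e[1],e[0]); a=(a+np.pi/2)%np.pi-np.pi/2
    return np.round(r[0],1),np.round(r[1],1),round(a,4)
E
python3 - <<'E'
from h import *
for c in ['scene','side']:
    im,d,m=snap(c); P=cloud(m,d); ok=d>0
    for n in ['blank_mid','rack','jig','dog1_mid','disc_center','glue']:
        for s in silhouettes(n,c)[:5]:
            mk=s['mask']&ok; q=P[mk]
            if len(q)<20: print(c,n,'few',s['score']);continue
            print(c,n,round(s['score'],2),np.round(s['position']),len(q),'mean',np.round(q.mean(0),4),'zp95',np.percentile(q[:,2],[50,95]).round(4))
            zt=dict(blank_mid=.018,rack=.038,jig=.056,disc_center=.018,dog1_mid=.08).get(n)
            if zt:
                t=q[abs(q[:,2]-zt)<.005]
                if len(t)>8: print('    ',rect(t[:,:2]),len(t),t.mean(0).round(4))
    for n in ['corner','hinge','blank_mid','socket_a','rack','plate_edge','dog1_mid','jig']:
        for s in spot_point(n,c)[:4]:
            u,v=s['position']; z=dict(corner=.056,hinge=.0895,blank_mid=.009,socket_a=.056,rack=0,dog1_mid=.044,jig=0).get(n,.2)
            print(c,'pt',n,round(s['score'],2),np.round([u,v]),ray_z(m,u,v,z).round(4))
print(manip.get_state()['clock'])
E
```

```text
scene blank_mid 0.87 [245. 206.] 1090 mean [ 0.5037 -0.183   0.0177] zp95 [0.0183 0.0216]
     (array([ 490. , -184.3]), array([207. ,  49.9]), np.float32(0.0997)) 1008 [ 0.4992 -0.1836  0.0185]
scene rack 0.82 [190. 213.] 1490 mean [ 0.5325 -0.3155  0.031 ] zp95 [0.037  0.0411]
     (array([ 503.1, -325.3]), array([254.9,  61.2]), np.float32(0.0052)) 970 [ 0.5189 -0.3182  0.0383]
scene jig 0.62 [374. 204.] 8344 mean [0.5903 0.1333 0.0864] zp95 [0.0579 0.2472]
     (array([548.6, 118. ]), array([168.5, 286.8]), np.float32(-0.2014)) 3903 [0.5394 0.1133 0.0565]
scene dog1_mid 0.69 [380. 180.] 89 mean [0.4621 0.1653 0.0524] zp95 [0.0539 0.0577]
scene disc_center 0.7 [364. 226.] 82 mean [0.6246 0.1069 0.0519] zp95 [0.0541 0.0579]
scene disc_center 0.63 [231. 278.] 1690 mean [ 0.7472 -0.1947  0.0173] zp95 [0.0182 0.021 ]
     (array([ 740.2, -196.2]), array([111.6, 106. ]), np.float32(0.1853)) 1526 [ 0.7435 -0.1955  0.0184]
scene disc_center 0.24 [178. 216.] 203 mean [ 0.5994 -0.3231  0.0666] zp95 [0.0701 0.0824]
scene disc_center 0.18 [410. 167.] 1902 mean [0.588  0.2184 0.1868] zp95 [0.
[... 1797 characters left out ...]
 0.1517 0.056 ]
side pt hinge 0.75 [276. 226.] [0.4801 0.1127 0.0895]
side pt hinge 0.74 [249. 203.] [0.5687 0.2066 0.0895]
side pt hinge 0.72 [287. 203.] [0.5774 0.1023 0.0895]
side pt blank_mid 0.98 [393. 258.] [ 0.4787 -0.187   0.009 ]
side pt socket_a 0.85 [254. 238.] [0.4663 0.171  0.056 ]
side pt socket_a 0.79 [290. 201.] [0.6317 0.107  0.056 ]
side pt socket_a 0.69 [273. 227.] [0.5129 0.1319 0.056 ]
side pt socket_a 0.6 [282. 215.] [0.5671 0.1184 0.056 ]
side pt plate_edge 0.72 [180. 246.] [0.2721 0.2588 0.2   ]
side pt plate_edge 0.56 [233. 148.] [0.6711 0.2663 0.2   ]
side pt dog1_mid 0.73 [447. 257.] [ 0.4582 -0.3147  0.044 ]
side pt jig 0.72 [285. 234.] [0.5516 0.1094 0.    ]
1.65
```

```bash
cat >> h.py <<'E'
from scipy.spatial.transform import Rotation as Rn
def tool():
    s=manip.get_state(); q=s['ee_rot']; R=Rn.from_quat(np.r_[q[1:],q[0]]).as_matrix(); return s,R
def jaw():
    s,R=tool(); z=R[:,2]; return np.arctan2(z[1],z[0])
E
python3 - <<'E'
from h import *
s,R=tool(); print(R.round(3), jaw())
m=camera_model('wrist'); T=np.array(m['world_from_camera']); print('cam in tool',(R.T@(T[:3,3]-s['position'])).round(4)); print((R.T@T[:3,:3]).round(3))
E
```

```text
[[ 0.894  0.     0.448]
 [-0.448  0.     0.894]
 [ 0.    -1.     0.   ]] 1.10602166034604
cam in tool [-0.0661 -0.1256 -0.0009]
[[ 0.    -0.965 -0.262]
 [-0.     0.262 -0.965]
 [ 1.     0.    -0.   ]]
```

>>> jog_arm --targets '[[0.085, [0, 0, 0.055], 0.03], [0.085, [0, 0, 0.055], 0.03], [0.085, [0.04, -0.04, 0], 0.04], [0.085, [0.04, -0.045, 0], 0.04], [0.085, [0.04, -0.045, 0], 0.04], [0.085, [0.04, -0.045, 0], 0.04], [0.085, [0.04, -0.045, 0], 0.044], [0.085, [0.04, -0.045, 0], 0], [0.085, [0.04, -0.045, 0], 0], [0.085, [0.04, -0.045, 0], 0]]'

```text
clock: 2.9
position: [0.5789, 0.1574, 0.3585]
ee_rot: [0.704, -0.703, 0.071, -0.071]
contact_force: [0.6, 0.7, -0.2]
width: 0.0848
```

>>> jog_arm --targets '[[0.085, [0.03, -0.035, 0], 0], [0.085, [0.03, -0.035, 0], 0], [0.085, [0, 0, 0], 0], [0.085, [0, 0, 0], 0]]'

```text
clock: 3.4
position: [0.6375, 0.0892, 0.358]
ee_rot: [0.704, -0.703, 0.071, -0.071]
contact_force: [-0.1, 0.3, 1.0]
width: 0.085
```

```bash
python3 - <<'E'
from h import *
s,R=tool(); print(s['clock'],s['position'],jaw())
im,d,m=snap('wrist','w1.png')
for s in spot_point('socket_a','wrist')[:6]:
    u,v=s['position']; print(round(s['score'],2),np.round([u,v],1),ray_z(m,u,v,.056).round(4))
for n,z in [('corner',.056),('hinge',.0895),('plate_edge',.26)]:
  for s in spot_point(n,'wrist')[:3]:
    u,v=s['position']; print(n,round(s['score'],2),np.round([u,v],1),ray_z(m,u,v,z).round(4))
P=cloud(m,d); np.save('w1.npy',np.dstack([P,d]))
E
```

```text
3.4 [0.63748922 0.08919738 0.35802166] 1.369693640118861
0.95 [325.6 159.9] [0.6327 0.1009 0.056 ]
0.73 [326.   75.6] [0.5199 0.1236 0.056 ]
0.67 [351.8  23.5] [0.4645 0.1689 0.056 ]
0.61 [324.7 120. ] [0.5769 0.1106 0.056 ]
corner 0.96 [371.9 189.8] [0.6909 0.1605 0.056 ]
corner 0.49 [349.8  25.4] [0.4661 0.166  0.056 ]
hinge 0.57 [392.7  94.7] [0.5633 0.2009 0.0895]
hinge 0.56 [169.7 246.6] [ 0.7069 -0.1471  0.0895]
plate_edge 0.67 [488.   82.7] [0.5728 0.226  0.26  ]
```

View pics/w1.png

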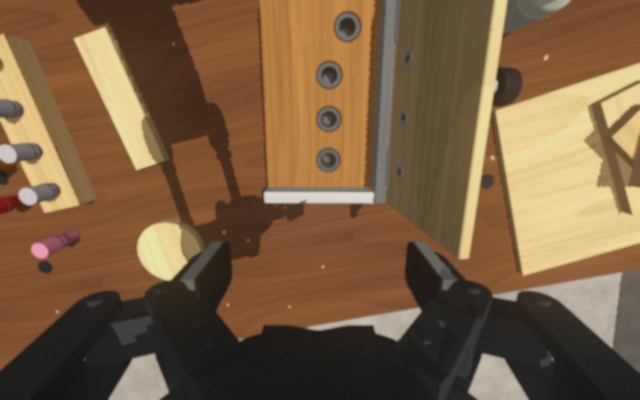

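The wrist view shows the four sockets (bore rings) at about (328,160), (329,118), (329,74) and (347,26). The inner fence corner is near (372,190). I'll refine the jig pose from the ring centres.

```bash
cat >> h.py <<'E'
LOC=np.array([[-40,-65],[-98,-65],[-156,-65],[-215,-42]])/1000.
def sockets(im,m,guess,z=.056,r=16):
    """blob centres of the grey rings near guessed pixels"""
    hsv=cv2.cvtColor(im,cv2.COLOR_RGB2HSV); out=[]
    mk=(hsv[:,:,1]<90).astype(np.uint8)
    for g in guess:
        u,v=np.round(g).astype(int); 
        sub=np.zeros_like(mk); y0=max(v-r,0); sub[y0:v+r+1,u-r:u+r+1]=mk[y0:v+r+1,u-r:u+r+1]
        cs,_=cv2.findContours(sub,cv2.RETR_EXTERNAL,cv2.CHAIN_APPROX_NONE)
        c=max(cs,key=cv2.contourArea); h=cv2.convexHull(c); e=cv2.fitEllipse(h)
        out.append((e[0],e[1]))
    return out
def fit2(loc,obs):
    lc,oc=loc.mean(0),obs.mean(0); H=(loc-lc).T@(obs-oc)
    a=np.arctan2(H[0,1]-H[1,0],H[0,0]+H[1,1]); R=np.array([[np.cos(a),-np.sin(a)],[np.sin(a),np.cos(a)]])
    t=oc-R@lc; return a,t,(obs-(loc@R.T+t))
E
python3 - <<'E'
from h import *
im,d,m=snap('wrist')
es=sockets(im,m,[(326,160),(327,119),(328,75),(348,26)])
obs=[]
for c,ax in es: 
    w=ray_z(m,*c,.056); obs.append(w[:2]); print(np.round(c,1),np.round(ax,1),w.round(4))
a,t,r=fit2(LOC,np.array(obs)); print('yaw',a,'corner',t,(r*1000).round(1))
P=cloud(m,d)
# base top rect from depth
import numpy as np
Rm=np.array([[np.cos(a),-np.sin(a)],[np.sin(a),np.cos(a)]])
L=(P[:,:,:2]-t)@Rm; z=P[:,:,2]
b=(abs(z-.056)<.006)&(abs(L[:,:,0]+.13)<.13)&(abs(L[:,:,1]+.07)<.1)&(d>0)
print('z base',np.median(z[b]))
for x in (-.2,-.15,-.1,-.05):
    k=b&(abs(L[:,:,0]-x)<.01); print('edge y',x,L[k][:,1].min().round(4),L[k][:,1].max().round(4))
for y in (-.12,-.09,-.03):
    k=b&(abs(L[:,:,1]-y)<.01); print('edge x',y,L[k][:,0].max().round(4))
f=(abs(z-.089)<.004)&(d>0)&(abs(L[:,:,0])<.03)&(L[:,:,1]<-.02)&(L[:,:,1]>-.15); print('fence top x',np.percentile(L[f][:,0],[1,99]).round(4), np.median(z[f]))
# plate angle
q=P[(d>0)&(z>.12)&(L[:,:,0]>-.2)&(L[:,:,0]<0.02)&(L[:,:,1]>0)&(L[:,:,1]<.12)]; q2=(q[:,:2]-t)@Rm
print('plate',len(q),np.arctan2(q[:,2]-.09,-(q2[:,1]-.015)).mean(), q[:,2].max())
E
```

```text
[327.5 159.3] [22.  22.5] [0.6326 0.1044 0.056 ]
[328.  118.6] [23.1 23.9] [0.5761 0.1161 0.056 ]
[328.4  74.7] [24. 26.] [0.5195 0.1276 0.056 ]
[346.6  26.5] [25.1 28.3] [0.4665 0.1621 0.056 ]
yaw -0.2033410096154818 corner [0.68524889 0.15989339] [[-0.4  0.1]
 [-0.   0. ]
 [ 0.1 -0.1]
 [ 0.3 -0. ]]
z base 0.05611160709734611
edge y -0.2 -0.154 0.001
edge y -0.15 -0.1544 0.001
edge y -0.1 -0.1545 0.0008
edge y -0.05 -0.1543 0.0009
edge x -0.12 -0.0
edge x -0.09 -0.0
edge x -0.03 -0.0002
fence top x [0.0007 0.0164] 0.08909634754976603
plate 21451 1.724026723090306 0.26169891856056704
```

>>> jog_arm --targets '[[0.085, [-0.01, -0.05, 0], 0.05], [0.085, [-0.017, -0.05, 0], 0.05], [0.085, [-0.02, -0.05, 0], 0.05], [0.085, [-0.02, -0.05, -0.02], 0.05], [0.085, [-0.02, -0.05, -0.02], 0.05], [0.085, [0, -0.06, -0.02], 0.05], [0.085, [0, 0, 0], 0], [0.085, [0, 0, 0], 0]]'

```text
clock: 4.7
position: [0.5508, -0.2198, 0.2987]
ee_rot: [0.707, -0.706, -0.035, 0.035]
contact_force: [0.1, -0.1, -0.2]
width: 0.0848
```

```bash
python3 - <<'E'
from h import *
s,R=tool(); print(s['clock'],s['position'],jaw())
im,d,m=snap('wrist','w2.png'); P=cloud(m,d)
for n,z in [('blank_mid',.018),('rack',.038)]:
  for s in silhouettes(n,'wrist')[:2]:
    q=P[s['mask']&(d>0)]; t=q[abs(q[:,2]-z)<.004]
    print(n,round(s['score'],2),s['position'],rect(t[:,:2]),np.median(t[:,2]))
for s in spot_in('dog1_mid','wrist')[:7]: print(s)
E
```

```text
4.7 [ 0.55079272 -0.21977373  0.29873804] 1.6695533204792574
blank_mid 0.95 [350.1, 117.2] (array([ 490., -186.]), array([199.3,  50.2]), np.float32(0.0995)) 0.01816283388639528
blank_mid 0.37 [231.8, 201.9] (array([0., 0.]), array([0., 0.]), np.float32(0.0)) nan
rack 0.83 [245.7, 105.3] (array([ 502.5, -327.5]), array([250.9,  61. ]), np.float32(0.009)) 0.038079288311600124
{'position': [590.5, 174.9], 'score': 0.4}
  return _methods._mean(a, axis=axis, dtype=dtype,
  ret = ret.dtype.type(ret / rcount)
```

View pics/w2.png

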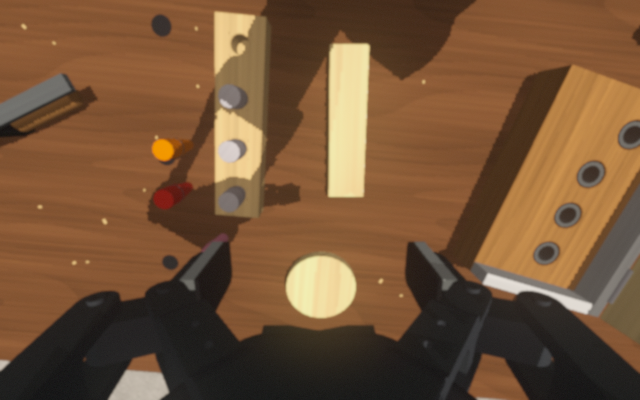

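>>> jog_arm --targets '[[0.085, [-0.03, 0.017, -0.04], 0], [0.085, [-0.031, 0.017, -0.04], 0], [0.085, [0, 0, -0.05], 0], [0.085, [0, 0, -0.05], 0], [0.085, [0, 0, -0.05], 0], [0.085, [0, 0, -0.03], 0], [0.085, [0, 0, -0.018], 0], [0.085, [0, 0, 0], 0]]' --force 40

```text
clock: 5.9
position: [0.4894, -0.1851, 0.0198]
ee_rot: [0.707, -0.706, -0.035, 0.036]
contact_force: [-0.4, -1.4, -0.2]
width: 0.0853
```

>>> jog_arm --targets '[[0.04, [0, 0, 0], 0], [0.04, [0, 0, 0], 0], [0.04, [0, 0, 0], 0], [0.04, [0, 0, 0], 0]]' --force 40

```text
clock: 6.4
position: [0.4907, -0.1865, 0.022]
ee_rot: [-0.706, 0.707, 0.036, -0.034]
contact_force: [-1.0, 1.5, 6.9]
width: 0.0491
```

>>> jog_arm --targets '[[0.04, [0, 0, 0.04], 0], [0.04, [0, 0, 0.05], 0], [0.04, [0, 0, 0.05], 0], [0.04, [0.01, 0.045, 0], -0.05], [0.04, [0.012, 0.05, 0], -0.05], [0.04, [0.012, 0.05, 0], -0.05], [0.04, [0.012, 0.05, 0], -0.05], [0.04, [0.012, 0.05, 0], -0.05], [0.04, [0.012, 0.05, 0], -0.053], [0.04, [0.007, 0.025, 0], 0]]'

```text
clock: 7.65
position: [0.5668, 0.1363, 0.1607]
ee_rot: [0.704, -0.703, 0.071, -0.071]
contact_force: [-0.5, -0.3, -1.3]
width: 0.0488
```

>>> jog_arm --targets '[[0.04, [0, 0, -0.03], 0], [0.04, [0, 0, -0.02], 0], [0.04, [0, 0, 0], 0]]'

```text
clock: 8.02
position: [0.5652, 0.1336, 0.1091]
ee_rot: [-0.703, 0.704, -0.073, 0.07]
contact_force: [-0.9, -0.2, -1.1]
width: 0.0489
```

```bash
python3 - <<'E'
from h import *
s,R=tool(); print(s['clock'],s['position'],jaw(),s['width'],s['contact_force'])
im,d,m=snap('wrist','w3.png')
im,d,m=snap('scene'); cv2.imwrite('pics/s3.png',cv2.resize(im[80:300,100:500,::-1],(800,440)))
E
```

```text
8.025 [0.56517403 0.13362947 0.10907538] 1.3671376364517394 0.04885524621411241 [-0.88703674 -0.16948064 -1.12418337]
```

View pics/w3.png

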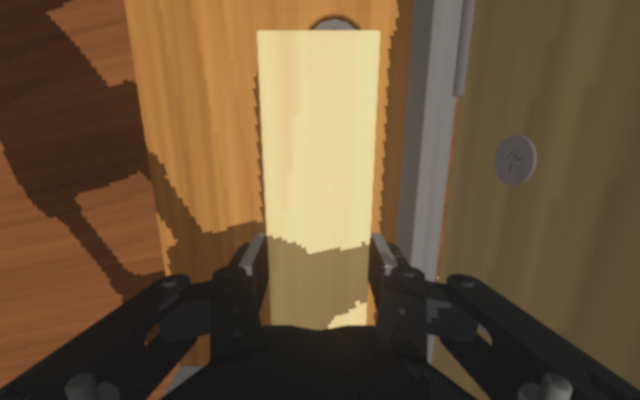

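View pics/s3.png

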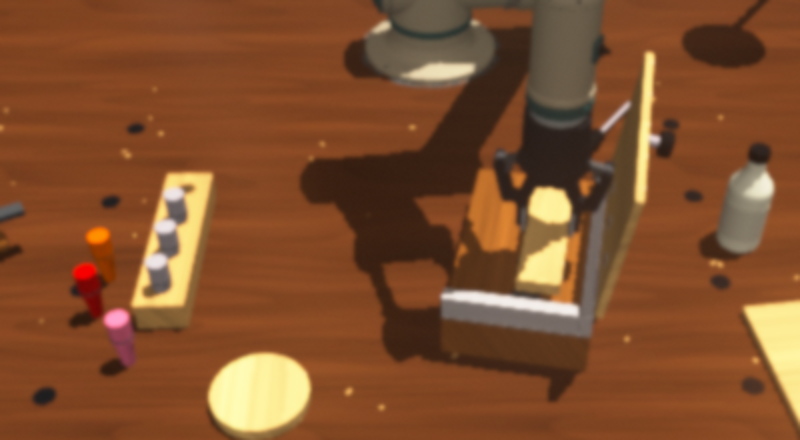

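The strip is held square over the base, centred in the jaws (wrist pixels 258–380 wide), with the fence and plate clear on the right. I'll lower it.

>>> jog_arm --targets '[[0.04, [0, 0, -0.015], 0], [0.04, [0, 0, -0.01], 0], [0.04, [0, 0, -0.004], 0], [0.04, [0, 0, 0], 0]]'

```text
clock: 8.62
position: [0.5665, 0.1336, 0.0811]
ee_rot: [-0.703, 0.703, -0.072, 0.072]
contact_force: [0.0, 0.1, -1.9]
width: 0.0488
```

>>> jog_arm --targets '[[0.04, [0, 0, -0.002], 0], [0.04, [0, 0, -0.001], 0], [0.06, [0, 0, 0], 0], [0.06, [0, 0, 0], 0], [0.06, [0, 0, 0.02], 0], [0.06, [0, 0, 0.04], 0], [0.06, [0, 0, 0.05], 0], [0.06, [-0.05, 0.01, 0.04], 0], [0.06, [0, 0, 0], 0]]'

```text
clock: 9.75
position: [0.5176, 0.1442, 0.231]
ee_rot: [0.704, -0.703, 0.07, -0.073]
contact_force: [0.4, -0.6, 0.5]
width: 0.0603
```

```bash
cat >> h.py <<'E'
YAW=-0.2033; COR=np.array([.6852,.1599])
RJ=np.array([[np.cos(YAW),-np.sin(YAW)],[np.sin(YAW),np.cos(YAW)]])
def j2w(x,y): return COR+RJ@np.array([x,y])
def w2j(p): return RJ.T@(np.array(p)[:2]-COR)
def strip(cam,fn=None):
    im,d,m=snap(cam,fn); P=cloud(m,d); L=(P[:,:,:2]-COR)@RJ
    k=(d>0)&(abs(P[:,:,2]-.074)<.004)&(L[:,:,0]<-.002)&(L[:,:,0]>-.264)&(L[:,:,1]<.002)&(L[:,:,1]>-.155)
    if k.sum()<50: return None
    return rect(L[k]),k.sum(),np.median(P[k][:,2])
E
python3 - <<'E'
from h import *
s,R=tool(); print(s['clock'],s['position'],jaw(),w2j(s['position']))
print(strip('wrist','w4.png'))
E
```

```text
9.75 [0.5175713  0.144155   0.23104022] 1.3682270832908225 [-0.16099753 -0.04926539]
((array([-132.5,  -37.1]), array([ 75.6, 260.5]), np.float32(-0.0005)), np.int64(9036), np.float64(0.07411324903087058))
```

View pics/w4.png

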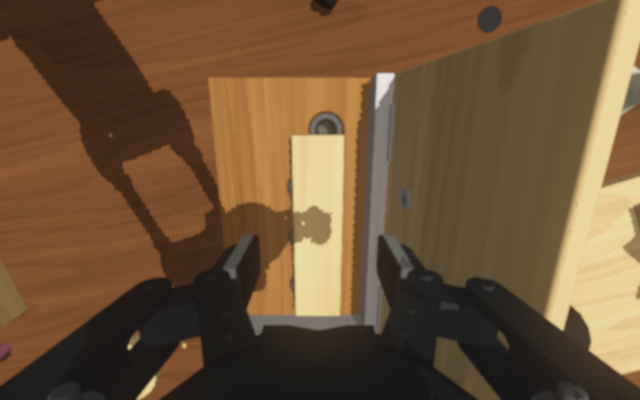

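>>> jog_arm --targets '[[0, [0.019, -0.033, 0], 0], [0, [0.0196, -0.0325, 0], 0], [0, [0, 0, -0.05], 0], [0, [0, 0, -0.05], 0], [0, [0, 0, -0.035], 0], [0, [0, 0, -0.017], 0], [0, [0, 0, 0], 0]]'

```text
clock: 10.68
position: [0.5571, 0.0775, 0.0736]
ee_rot: [-0.703, 0.704, -0.073, 0.071]
contact_force: [0.3, 0.2, 0.7]
width: 0.0006
```

```bash
python3 - <<'E'
from h import *
s,R=tool(); print(s['clock'],s['position'],jaw(),w2j(s['position']),s['width'],s['contact_force'])
im,d,m=snap('wrist','w5.png')
E
```

```text
10.675 [0.55709126 0.07747538 0.07361248] 1.366768364263956 [-0.10882869 -0.10659261] 0.0006004685480110362 [0.33306379 0.24694672 0.67527005]
```

View pics/w5.png

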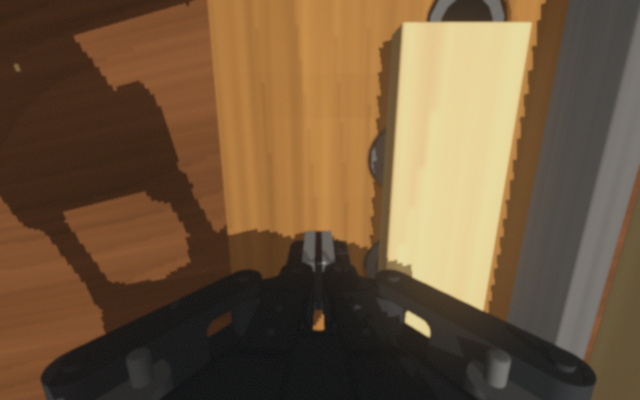

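>>> jog_arm --targets '[[0, [0, 0, 0.003], 0], [0, [0.002, 0.01, 0], 0], [0, [0.002, 0.01, 0], 0], [0, [0.002, 0.01, 0], 0], [0, [0, 0, 0], 0]]'

```text
clock: 11.35
position: [0.5634, 0.109, 0.0781]
ee_rot: [0.704, -0.703, 0.071, -0.072]
contact_force: [0.7, -0.2, -0.6]
width: -0.0001
```

```bash
sed -i 's/(L\[:,:,1\]<.002)/(L[:,:,1]<-.004)/' h.py; python3 - <<'E'
from h import *
s,R=tool(); print(s['clock'],s['position'],jaw(),w2j(s['position']),s['width'],s['contact_force'])
im,d,m=snap('wrist','w6.png'); print(strip('side'),strip('scene'))
E
```

```text
11.35 [0.56335546 0.10902511 0.07813761] 1.3684128951196648 [-0.10906347 -0.07442786] -0.00013146545445029802 [ 0.66773462 -0.15982221 -0.57729747]
((array([-100.1,  -47.7]), array([ 91.8, 236.8]), np.float32(-0.3192)), np.int64(630), np.float64(0.07473309683521184)) ((array([-112.4,  -47.6]), array([ 77.1, 196.6]), np.float32(-0.0026)), np.int64(888), np.float64(0.07459250033586978))
```

View pics/w6.png

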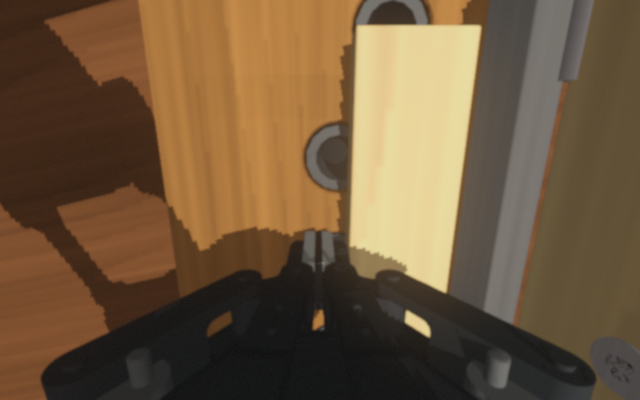

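>>> jog_arm --targets '[[0, [0.001, 0.004, 0], 0], [0, [0.001, 0.003, 0], 0], [0, [0, 0, 0], 0]]'

```text
clock: 11.88
position: [0.5652, 0.1151, 0.0781]
ee_rot: [0.704, -0.703, 0.072, -0.072]
contact_force: [0.0, 0.9, -0.6]
width: 0.0001
```

>>> jog_arm --targets '[[0, [0.0005, 0.002, 0], 0], [0, [0, 0, 0], 0]]'

```text
clock: 12.12
position: [0.5657, 0.117, 0.0781]
ee_rot: [0.704, -0.703, 0.072, -0.072]
contact_force: [0.4, -0.0, 0.6]
width: 0.0002
```

>>> jog_arm --targets '[[0, [0.0005, 0.002, 0], 0], [0, [0, 0, 0], 0]]'

```text
clock: 12.38
position: [0.5662, 0.1191, 0.0781]
ee_rot: [0.704, -0.703, 0.072, -0.072]
contact_force: [-0.5, 0.4, -1.0]
width: 0.0001
```

```bash
python3 - <<'E'
from h import *
s,R=tool(); print(s['clock'],s['position'],jaw(),w2j(s['position']),s['width'],s['contact_force'])
im,d,m=snap('wrist','w7.png'); print(strip('scene'))
E
```

```text
12.375 [0.56618775 0.11905897 0.07812503] 1.3670266966503888 [-0.10831537 -0.0640288 ] 6.279848005314264e-05 [-0.49880934  0.40804583 -0.955636  ]
((array([-109.4,  -40.2]), array([ 72.1, 190.3]), np.float32(-0.0003)), np.int64(795), np.float64(0.07463041004176929))
```

View pics/w7.png

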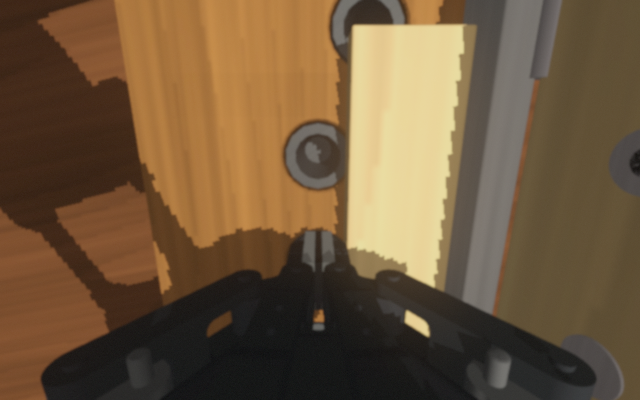

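>>> jog_arm --targets '[[0, [0.0004, 0.002, 0], 0], [0, [0, 0, 0], 0]]'

```text
clock: 12.72
position: [0.5664, 0.1204, 0.0782]
ee_rot: [-0.703, 0.704, -0.072, 0.072]
contact_force: [-0.8, -3.5, 0.2]
width: 0.0
```

>>> jog_arm --targets '[[0, [0.0004, 0.002, 0], 0], [0, [0, 0, 0], 0]]'

```text
clock: 12.98
position: [0.5665, 0.1206, 0.0782]
ee_rot: [-0.702, 0.705, -0.072, 0.071]
contact_force: [-0.4, -8.6, 2.3]
width: -0.0002
```

>>> jog_arm --targets '[[0, [0.0004, 0.002, 0], 0], [0, [0, 0, 0], 0]]'

```text
clock: 13.22
position: [0.5665, 0.1207, 0.0782]
ee_rot: [-0.701, 0.706, -0.072, 0.071]
contact_force: [-2.2, -13.5, 2.1]
width: -0.0
```

```bash
python3 - <<'E'
from h import *
s,R=tool(); im,d,m=snap('wrist'); P=cloud(m,d)
for u,v in [(318,240),(330,240),(345,262),(375,280),(395,275),(450,310),(500,340),(580,375)]: print(u,v,d[v,u].round(3),(R.T@(P[v,u]-s['position'])).round(3))
E
```

```text
318 240 0.137 [-0.011  0.001 -0.001]
330 240 0.137 [-0.011  0.002  0.005]
345 262 0.124 [-0.007 -0.013  0.011]
375 280 0.104 [-0.011 -0.033  0.019]
395 275 0.102 [-0.013 -0.034  0.026]
450 310 0.085 [-0.012 -0.052  0.038]
500 340 0.074 [-0.012 -0.064  0.045]
580 375 0.064 [-0.012 -0.074  0.056]
```

>>> jog_arm --targets '[[0, [-0.004, -0.02, 0], 0], [0, [0, 0, 0.03], 0], [0, [0, 0, 0.04], 0], [0, [-0.05, 0.01, 0], 0], [0, [-0.05, 0.01, 0], 0], [0, [-0.009, 0.056, 0], 0], [0, [0, 0, 0], 0]]'

```text
clock: 14.15
position: [0.4532, 0.1836, 0.1485]
ee_rot: [0.705, -0.703, 0.07, -0.071]
contact_force: [0.5, -0.7, 0.3]
width: 0.0
```

```bash
python3 - <<'E'
from h import *
s,R=tool(); print(s['clock'],s['position'],jaw(),w2j(s['position']),s['width'],s['contact_force'])
im,d,m=snap('wrist','w8.png'); print(strip('scene'))
E
```

```text
14.15 [0.4532396  0.18361761 0.14851306] 1.3706913164289114 [-0.23197197 -0.02360422] 4.853349714616749e-05 [ 0.49004118 -0.65930423  0.33585678]
((array([-115.9,  -26.3]), array([ 44.3, 200.4]), np.float32(-0.0003)), np.int64(988), np.float64(0.07460955416276588))
```

View pics/w8.png

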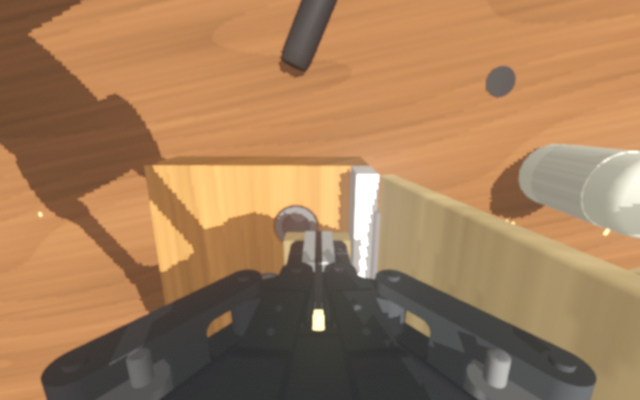

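```bash
python3 - <<'E'
from h import *
im,d,m=snap('wrist'); P=cloud(m,d); L=(P[:,:,:2]-COR)@RJ
k=(d>0)&(abs(P[:,:,2]-.074)<.004)&(L[:,:,0]>-.264)&(L[:,:,1]<-.004)&(L[:,:,1]>-.155)
print(k.sum(), L[k][:,0].min(), L[k][:,1].min(),L[k][:,1].max())
E
```

```text
387 -0.21093861829934532 -0.049907412829111195 -0.00406421891114203
```

>>> jog_arm --targets '[[0, [-0.0097, -0.0077, 0], 0], [0, [0, 0, -0.03], 0], [0, [0, 0, -0.025], 0], [0, [0, 0, -0.0145], 0], [0, [0.008, -0.0016, 0], 0], [0, [0.006, -0.0012, 0], 0], [0, [0.005, -0.001, 0], 0], [0, [0, 0, 0], 0]]'

```text
clock: 15.3
position: [0.4646, 0.1692, 0.0791]
ee_rot: [0.704, -0.703, 0.072, -0.073]
contact_force: [-0.3, 0.0, 0.2]
width: 0.0
```

>>> jog_arm --targets '[[0, [0.005, -0.001, 0], 0], [0, [0, 0, 0], 0]]'

```text
clock: 15.55
position: [0.4692, 0.1684, 0.0788]
ee_rot: [0.704, -0.703, 0.072, -0.072]
contact_force: [-0.4, -0.4, 0.1]
width: 0.0001
```

```bash
python3 - <<'E'
from h import *
s,R=tool(); print(s['clock'],s['position'],jaw(),w2j(s['position']),s['width'],s['contact_force'])
E
```

```text
15.55 [0.46917017 0.16842402 0.07877365] 1.3671602939221676 [-0.21330185 -0.03526848] 0.00013261672121650216 [-0.39806624 -0.41587207  0.08869454]
```

>>> jog_arm --targets '[[0, [0.002, -0.0004, 0], 0], [0, [0, 0, 0], 0]]'

```text
clock: 15.8
position: [0.4707, 0.168, 0.0786]
ee_rot: [0.703, -0.703, 0.072, -0.072]
contact_force: [-1.1, -0.6, 0.5]
width: -0.0002
```

>>> jog_arm --targets '[[0, [0.002, -0.0004, 0], 0], [0, [0, 0, 0], 0]]'

```text
clock: 16.05
position: [0.4719, 0.1676, 0.0785]
ee_rot: [0.703, -0.703, 0.073, -0.071]
contact_force: [-3.3, 0.8, 1.6]
width: -0.0001
```

>>> jog_arm --targets '[[0, [0.002, -0.0004, 0], 0], [0, [0, 0, 0], 0]]'

```text
clock: 16.3
position: [0.472, 0.1676, 0.0785]
ee_rot: [0.704, -0.703, 0.074, -0.07]
contact_force: [-6.1, 3.0, 5.8]
width: -0.0003
```

Contact at the far fence. I'll press slightly more, then back off, lift and look.

>>> jog_arm --targets '[[0, [0.002, -0.0004, 0], 0], [0, [0, 0, 0], 0], [0, [-0.008, 0.0016, 0], 0], [0, [-0.015, 0.003, 0], 0], [0, [0, 0, 0.04], 0], [0, [0, -0.04, 0.06], 0], [0, [0, -0.04, 0.04], 0], [0, [0, 0, 0], 0]]'

```text
clock: 17.3
position: [0.4557, 0.095, 0.2139]
ee_rot: [0.703, -0.703, 0.07, -0.076]
contact_force: [0.2, -0.0, 0.1]
width: -0.0
```

```bash
cat >> h.py <<'E'
def chk(cam,fn=None):
    im,d,m=snap(cam,fn); P=cloud(m,d); L=(P[:,:,:2]-COR)@RJ; z=P[:,:,2]
    k=(d>0)&(abs(z-.074)<.004)&(L[:,:,0]>-.25)&(L[:,:,0]<.001)&(L[:,:,1]<.001)&(L[:,:,1]>-.07)
    for x in (-.18,-.14,-.1,-.06,-.02):
        q=L[k&(abs(L[:,:,0]-x)<.012)][:,1]
        if len(q)>5: print('x',x,'y range',np.percentile(q,[1,99]).round(4))
    for y in (-.04,-.025,-.01):
        q=L[k&(abs(L[:,:,1]-y)<.006)][:,0]
        if len(q)>5: print('y',y,'x range',np.percentile(q,[.5,99.5]).round(4))
E
python3 - <<'E'
from h import *
s,R=tool(); print(s['clock'],s['position'],jaw(),w2j(s['position']),s['width'],s['contact_force'])
chk('wrist','w9.png'); print('scene'); chk('scene')
E
```

```text
17.3 [0.45572316 0.09501557 0.21390939] 1.3640173725739153 [-0.21165058 -0.10988011] -1.812271771983443e-05 [ 0.17453913 -0.03650716  0.07686776]
x -0.18 y range [-0.0498  0.0005]
x -0.14 y range [-0.0498  0.0005]
x -0.06 y range [-0.0172  0.0008]
y -0.04 x range [-0.1994 -0.1289]
y -0.025 x range [-0.1994 -0.1246]
y -0.01 x range [-0.1994 -0.0591]
scene
x -0.18 y range [-0.0474  0.    ]
x -0.14 y range [-0.0477  0.0005]
x -0.1 y range [-0.0482  0.0004]
x -0.06 y range [-0.0481 -0.0001]
x -0.02 y range [-0.0481  0.0005]
y -0.04 x range [-0.1998 -0.0166]
y -0.025 x range [-0.2005 -0.0155]
y -0.01 x range [-0.1995 -0.018 ]
```

View pics/w9.png

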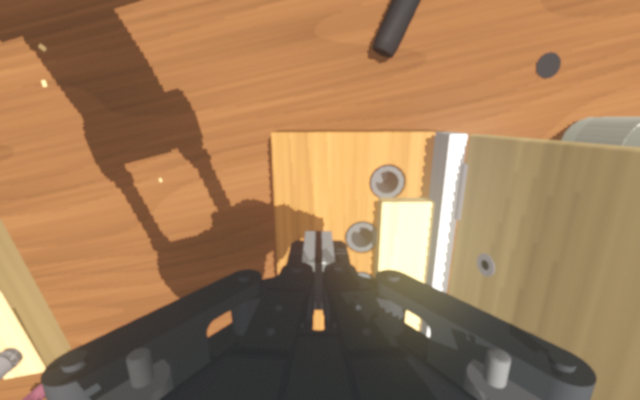

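The strip is flush: its long edge is at -49.8 mm and its near end at -199.4 mm in corner axes. Next I'll look at the rack from above.

>>> jog_arm --targets '[[0.05, [0, -0.02, 0.04], -0.17], [0.05, [0.01, -0.05, 0.04], -0.17], [0.05, [0.01, -0.05, 0.006], -0.17], [0.05, [0.01, -0.05, 0], -0.17], [0.05, [0.01, -0.05, 0], -0.17], [0.05, [0.01, -0.05, 0], -0.17], [0.05, [0.01, -0.05, 0], -0.17], [0.05, [0.014, -0.06, 0], -0.165], [0.05, [0, 0, 0], 0], [0.05, [0, 0, 0], 0]]'

```text
clock: 18.65
position: [0.5271, -0.2802, 0.293]
ee_rot: [0.503, -0.503, 0.498, -0.495]
contact_force: [0.4, 1.4, 0.4]
width: 0.0501
```

```bash
cat >> h.py <<'E'
def dogs(cam='wrist',fn=None,y=(-.45,-.24),zmin=.074):
    im,d,m=snap(cam,fn); P=cloud(m,d)
    k=((d>0)&(P[:,:,2]>zmin)&(P[:,:,2]<.1)&(P[:,:,1]>y[0])&(P[:,:,1]<y[1])).astype(np.uint8)
    n,lab,st,ce=cv2.connectedComponentsWithStats(k)
    for i in range(1,n):
        if st[i,4]<40: continue
        q=P[lab==i]; c=np.median(im[lab==i],0)
        (u,v),r=cv2.minEnclosingCircle((q[:,:2]*1000).astype(np.float32)); 
        print('px',ce[i].round(0),'n',st[i,4],'z',np.median(q[:,2]).round(4),'circ',np.round([u,v,r],1),'mean',(q[:,:2].mean(0)*1000).round(1),'rgb',c,'top ray',)
E
python3 - <<'E'
from h import *
s,R=tool(); print(s['clock'],s['position'],jaw(),s['qpos'].round(2),s['width'])
dogs('wrist','w10.png')
E
```

```text
18.65 [ 0.52712396 -0.28015182  0.29301306] 0.013209307678555689 [-0.61  0.29  1.37  0.    1.48 -0.62] 0.0500589297011967
px [273. 214.] n 348 z 0.0799 circ [ 471.6 -328.6   12.8] mean [ 471.9 -327.7] rgb [149. 138. 134.] top ray
px [324. 214.] n 342 z 0.08 circ [ 533.3 -328.1   13. ] mean [ 533.5 -327.2] rgb [155. 142. 136.] top ray
px [374. 214.] n 349 z 0.0799 circ [ 595.1 -327.4   12.8] mean [ 594.9 -326.6] rgb [241. 228. 222.] top ray
```

View pics/w10.png

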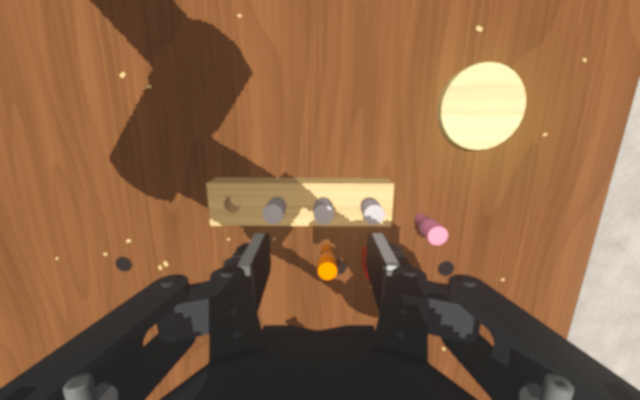

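Candidates shaped like a dog in this view: grey at (273,212), (324,212) and (374,212), all in the rack. Orange at (328,265), red at (368,262) and pink at (432,235) stand free on the bench. Only the grey ones stand in the rack and are steel-coloured, so those are the dogs. I'll confirm in a crop.

```bash
python3 -c "
import cv2;i=cv2.imread('pics/w10.png')[160:290,190:460];cv2.imwrite('pics/c10.png',cv2.resize(i,None,fx=2.9,fy=2.9,interpolation=2))"
```

```text
(no output)
```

View pics/c10.png

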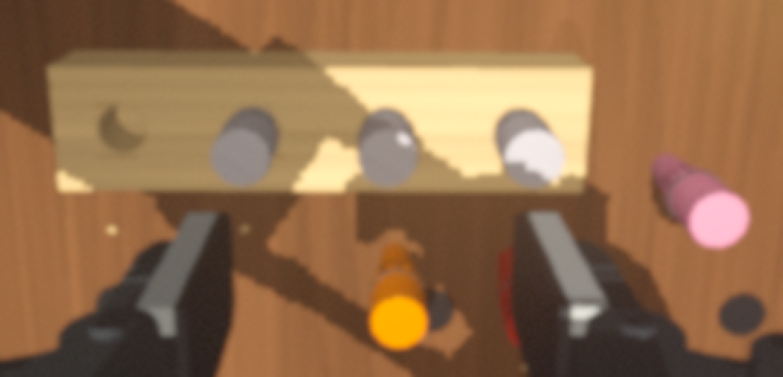

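>>> jog_arm --targets '[[0.05, [0.034, -0.024, -0.03], 0], [0.05, [0.034, -0.023, -0.04], 0], [0.05, [0, 0, -0.05], 0], [0.05, [0, 0, -0.05], 0], [0.05, [0, 0, -0.035], 0], [0.05, [0, 0, 0], 0], [0.05, [0, 0, 0], 0]]'

```text
clock: 19.58
position: [0.5964, -0.328, 0.092]
ee_rot: [0.504, -0.503, 0.496, -0.498]
contact_force: [0.3, -1.2, 0.5]
width: 0.0502
```

>>> jog_arm --targets '[[0.05, [-0.0012, 0.001, -0.016], 0], [0.05, [0, 0, -0.01], 0], [0.05, [0, 0, 0], 0], [0.015, [0, 0, 0], 0], [0.015, [0, 0, 0], 0], [0.015, [0, 0, 0], 0]]' --force 40

```text
clock: 20.32
position: [0.5945, -0.3278, 0.0647]
ee_rot: [0.503, -0.503, 0.497, -0.497]
contact_force: [-0.2, 0.2, 0.2]
width: 0.0248
```

```bash
python3 - <<'E'
from h import *
s,R=tool(); print(s['clock'],s['position'],jaw(),s['qpos'].round(2),s['width'],s['contact_force'])
for n in 'abcd': print(n,j2w(*LOC['abcd'.index(n)]).round(4))
E
```

```text
20.325 [ 0.59446217 -0.32780799  0.06467609] 0.01192770091131632 [-0.61  0.56  1.51  0.    1.06 -0.62] 0.024772670421833363 [-0.21700389  0.20783884  0.18905935]
a [0.6329 0.1043]
b [0.5761 0.116 ]
c [0.5193 0.1277]
d [0.4661 0.1622]
```

>>> jog_arm --targets '[[0.015, [0, 0, 0.03], 0], [0.015, [0, 0, 0.04], 0], [0.015, [0, 0, 0.045], 0], [0.015, [0.005, 0.05, 0], -0.03], [0.015, [0.005, 0.055, 0], -0.035], [0.015, [0.005, 0.055, 0], -0.03], [0.015, [0.005, 0.055, 0], -0.03], [0.015, [0.005, 0.055, 0], -0.03], [0.015, [0.005, 0.055, 0], -0.03], [0.015, [0.005, 0.055, 0], -0.03]]'

```text
clock: 21.58
position: [0.6287, 0.0542, 0.1789]
ee_rot: [0.446, -0.447, 0.548, -0.548]
contact_force: [0.7, -0.2, -1.9]
width: 0.0247
```

>>> jog_arm --targets '[[0.015, [0.003, 0.052, 0], 0], [0.015, [0, 0, 0], 0], [0.015, [0, 0, 0], 0]]'

```text
clock: 21.95
position: [0.6317, 0.1043, 0.1788]
ee_rot: [-0.447, 0.447, -0.548, 0.548]
contact_force: [-0.7, 0.9, -2.4]
width: 0.0251
```

```bash
python3 - <<'E'
from h import *
s,R=tool(); print(s['clock'],s['position'],jaw(),w2j(s['position']),s['qpos'].round(2),s['width'],s['contact_force'])
snap('wrist','w11.png')
E
```

```text
21.95 [0.63166181 0.10431338 0.17877494] -0.20208466672394493 [-0.04121253 -0.06525135] [ 0.06  0.42  1.47 -0.    1.26  0.26] 0.02510586251116238 [-0.69797356  0.85461775 -2.37427464]
```

View pics/w11.png

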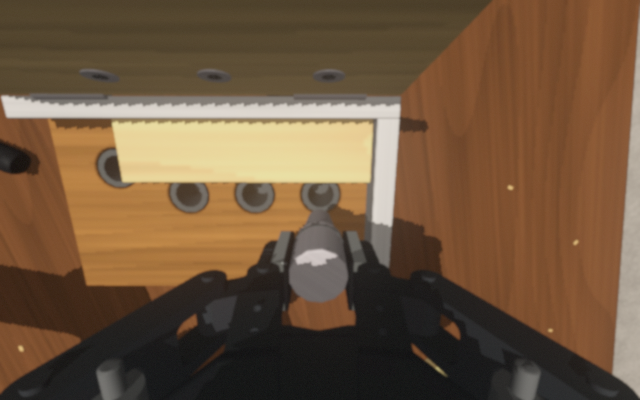

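>>> jog_arm --targets '[[0.015, [0.0012, 0, -0.03], 0], [0.015, [0, 0, -0.02], 0], [0.015, [0, 0, -0.01], 0], [0.015, [0, 0, 0], 0]]'

```text
clock: 22.5
position: [0.633, 0.1034, 0.1187]
ee_rot: [0.446, -0.447, 0.549, -0.548]
contact_force: [-0.1, 0.5, -2.4]
width: 0.0248
```

>>> jog_arm --targets '[[0.015, [0, 0, -0.015], 0], [0.015, [0, 0, -0.01], 0], [0.015, [0, 0, -0.008], 0], [0.015, [0, 0, 0], 0]]'

```text
clock: 23.0
position: [0.6327, 0.1045, 0.0853]
ee_rot: [0.446, -0.447, 0.548, -0.548]
contact_force: [0.1, 0.1, -2.5]
width: 0.0249
```

>>> jog_arm --targets '[[0.015, [0, 0, -0.005], 0], [0.015, [0, 0, -0.002], 0], [0.015, [0, 0, 0], 0]]'

```text
clock: 23.38
position: [0.6332, 0.1044, 0.0791]
ee_rot: [-0.447, 0.447, -0.548, 0.548]
contact_force: [-0.5, -0.6, -1.5]
width: 0.0252
```

>>> jog_arm --targets '[[0.015, [0, 0, -0.002], 0], [0.015, [0, 0, 0], 0]]'

```text
clock: 23.62
position: [0.6334, 0.1043, 0.0775]
ee_rot: [-0.447, 0.447, -0.548, 0.548]
contact_force: [-1.5, -0.7, 0.3]
width: 0.0254
```

>>> jog_arm --targets '[[0.036, [0, 0, 0], 0], [0.036, [0, 0, 0], 0], [0.036, [0, 0, 0.02], 0], [0.036, [0, 0, 0.025], 0], [0, [0, 0, 0], 0], [0, [0, 0, 0], 0], [0, [0, 0, -0.006], 0], [0, [0, 0, -0.004], 0], [0, [0, 0, 0], 0]]'

```text
clock: 24.75
position: [0.6326, 0.1044, 0.111]
ee_rot: [0.446, -0.447, 0.549, -0.548]
contact_force: [0.1, 0.5, 0.1]
width: 0.0001
```

```bash
python3 - <<'E'
from h import *
s,R=tool(); print(s['clock'],s['position'],jaw(),w2j(s['position']),s['width'],s['contact_force'])
snap('wrist','w12.png')
E
```

```text
24.75 [0.63264109 0.10442063 0.11096254] -0.20301856249684144 [-0.04027507 -0.06494858] 0.00012581836084408793 [0.06931862 0.52796035 0.07252763]
```

View pics/w12.png

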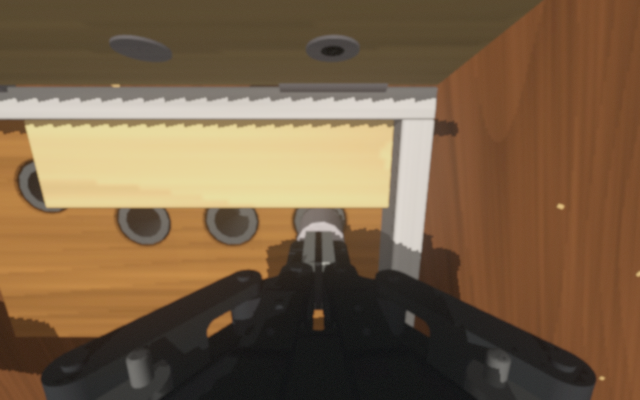

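Dog 1 stands in socket a, with the fingertips over its head at (320,235). I'll press it down in small steps.

>>> jog_arm --targets '[[0, [0, 0, -0.002], 0], [0, [0, 0, -0.002], 0], [0, [0, 0, 0], 0]]'

```text
clock: 25.18
position: [0.6337, 0.1045, 0.109]
ee_rot: [-0.447, 0.446, -0.548, 0.548]
contact_force: [-1.1, -0.0, 3.1]
width: -0.0002
```

>>> jog_arm --targets '[[0, [0, 0, -0.002], 0], [0, [0, 0, -0.002], 0], [0, [0, 0, 0], 0]]'

```text
clock: 25.55
position: [0.6338, 0.1045, 0.1052]
ee_rot: [-0.447, 0.446, -0.548, 0.548]
contact_force: [-0.0, 0.2, 5.5]
width: 0.0001
```

>>> jog_arm --targets '[[0, [0, 0, -0.002], 0], [0, [0, 0, 0], 0]]'

```text
clock: 25.8
position: [0.6338, 0.1045, 0.1032]
ee_rot: [-0.447, 0.446, -0.548, 0.548]
contact_force: [0.0, -0.9, 4.6]
width: 0.0002
```

>>> jog_arm --targets '[[0, [0, 0, -0.002], 0], [0, [0, 0, 0], 0]]'

```text
clock: 26.05
position: [0.6341, 0.1045, 0.102]
ee_rot: [-0.448, 0.446, -0.547, 0.549]
contact_force: [-1.2, -0.5, 8.5]
width: 0.0
```

>>> jog_arm --targets '[[0, [0, 0, -0.002], 0], [0, [0, 0, 0], 0]]'

```text
clock: 26.3
position: [0.6344, 0.1045, 0.1019]
ee_rot: [-0.448, 0.446, -0.547, 0.549]
contact_force: [-1.9, -1.2, 17.2]
width: -0.0
```

>>> jog_arm --targets '[[0, [0, 0, -0.002], 0], [0, [0, 0, 0], 0]]'

```text
clock: 26.55
position: [0.6347, 0.1044, 0.1018]
ee_rot: [-0.448, 0.445, -0.547, 0.549]
contact_force: [-5.6, -1.8, 26.0]
width: 0.0001
```

Locked: the fingertips stop at z 0.102, which puts the dog's top at 85 mm, and the force rose to 26 N. Back to the rack, looking again before the next grasp.

>>> jog_arm --targets '[[0.05, [0, 0, 0.045], 0], [0.05, [0, -0.02, 0.05], 0.03], [0.05, [-0.015, -0.045, 0.05], 0.035], [0.05, [-0.015, -0.053, 0.05], 0.03], [0.05, [-0.015, -0.053, 0], 0.03], [0.05, [-0.015, -0.053, 0], 0.03], [0.05, [-0.015, -0.053, 0], 0.03], [0.05, [-0.015, -0.053, 0], 0.03], [0.05, [-0.016, -0.053, 0], 0], [0.05, [0, 0, 0], 0]]'

```text
clock: 27.8
position: [0.5297, -0.2696, 0.2779]
ee_rot: [-0.501, 0.502, -0.498, 0.498]
contact_force: [0.4, -0.4, 0.2]
width: 0.0498
```

```bash
python3 - <<'E'
from h import *
s,R=tool(); print(s['clock'],s['position'],jaw(),s['width'])
dogs('wrist','w13.png')
E
```

```text
27.8 [ 0.5297297  -0.26957914  0.2779456 ] 0.00664755444464867 0.04977473568162905
px [269. 225.] n 354 z 0.0799 circ [ 471.4 -328.3   12.9] mean [ 472. -327.] rgb [148. 138. 134.] top ray
px [321. 225.] n 367 z 0.0799 circ [ 533.6 -327.7   13. ] mean [ 533.1 -326.9] rgb [152. 140. 135.] top ray
```

View pics/w13.png

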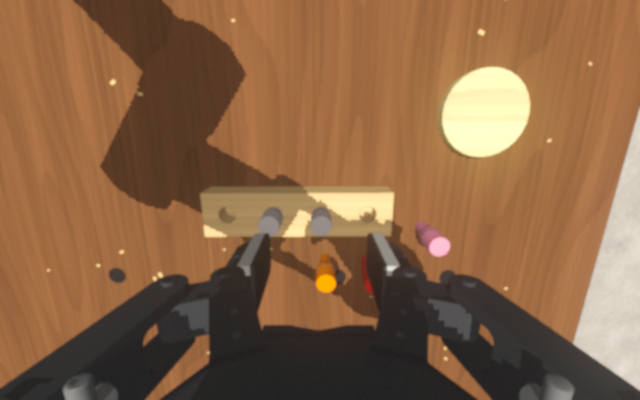

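Rack unmoved, two dogs left at (269,225) and (321,225). Taking the one at (321,225).

>>> jog_arm --targets '[[0.05, [0.0036, -0.03, -0.04], 0], [0.05, [0, -0.028, -0.04], 0], [0.05, [0, 0, -0.05], 0], [0.05, [0, 0, -0.04], 0], [0.05, [0, 0, -0.023], 0], [0.05, [0, 0, 0], 0], [0.05, [0, 0, 0], 0]]'

```text
clock: 28.72
position: [0.5358, -0.3234, 0.0867]
ee_rot: [0.503, -0.503, 0.496, -0.497]
contact_force: [0.1, 0.7, -0.2]
width: 0.0497
```

>>> jog_arm --targets '[[0.05, [-0.0025, -0.0043, -0.012], 0], [0.05, [0, 0, -0.009], 0], [0.05, [0, 0, 0], 0], [0.015, [0, 0, 0], 0], [0.015, [0, 0, 0], 0], [0.015, [0, 0, 0], 0]]'

```text
clock: 29.48
position: [0.5324, -0.3283, 0.0649]
ee_rot: [0.503, -0.503, 0.497, -0.497]
contact_force: [0.8, -1.2, 1.2]
width: 0.0251
```

>>> jog_arm --targets '[[0.015, [0, 0, 0.03], 0], [0.015, [0, 0, 0.04], 0], [0.015, [0, 0, 0.045], 0], [0.015, [0.005, 0.05, 0], -0.03], [0.015, [0.0055, 0.056, 0], -0.035], [0.015, [0.0055, 0.056, 0], -0.03], [0.015, [0.0055, 0.056, 0], -0.03], [0.015, [0.0055, 0.056, 0], -0.03], [0.015, [0.0055, 0.056, 0], -0.03], [0.015, [0.0055, 0.056, 0], -0.03]]'

```text
clock: 30.72
position: [0.5698, 0.0597, 0.1793]
ee_rot: [0.446, -0.447, 0.548, -0.548]
contact_force: [1.5, -0.7, -1.9]
width: 0.0251
```

>>> jog_arm --targets '[[0.015, [0.0055, 0.056, 0], 0], [0.015, [0, 0, 0], 0], [0.015, [0, 0, 0], 0]]'

```text
clock: 31.1
position: [0.5752, 0.1137, 0.1791]
ee_rot: [-0.447, 0.448, -0.548, 0.548]
contact_force: [0.3, -0.7, -2.7]
width: 0.025
```

```bash
python3 - <<'E'
from h import *
s,R=tool(); print(s['clock'],s['position'],jaw(),w2j(s['position']),s['width'],s['contact_force'])
snap('wrist','w14.png')
E
```

```text
31.1 [0.57516724 0.11374252 0.17911978] -0.2018427985645192 [-0.09844739 -0.06742278] 0.024973437085771703 [ 0.28419095 -0.74393719 -2.72326036]
```

View pics/w14.png

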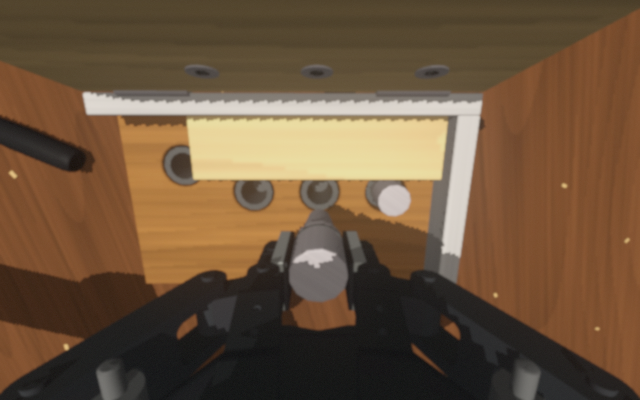

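Dog 2 is above socket b (column 320) and dog 1 is home at (393,198). Inserting.

>>> jog_arm --targets '[[0.015, [0.0009, 0.0023, -0.03], 0], [0.015, [0, 0, -0.025], 0], [0.015, [0, 0, -0.02], 0], [0.015, [0, 0, -0.012], 0], [0.015, [0, 0, -0.007], 0], [0.015, [0, 0, 0], 0]]'

```text
clock: 31.9
position: [0.5766, 0.1157, 0.0855]
ee_rot: [0.447, -0.447, 0.548, -0.548]
contact_force: [-0.3, -0.1, -2.0]
width: 0.0251
```

>>> jog_arm --targets '[[0.015, [0, 0, -0.004], 0], [0.015, [0, 0, -0.003], 0], [0.015, [0, 0, 0], 0]]'

```text
clock: 32.28
position: [0.5765, 0.1161, 0.0785]
ee_rot: [-0.447, 0.447, -0.548, 0.548]
contact_force: [-0.0, -1.7, -2.9]
width: 0.025
```

Now release, close the fingers above it and approach.

>>> jog_arm --targets '[[0.015, [0, 0, -0.001], 0], [0.036, [0, 0, 0], 0], [0.036, [0, 0, 0], 0], [0.036, [0, 0, 0.02], 0], [0.036, [0, 0, 0.025], 0], [0, [0, 0, 0], 0], [0, [0, 0, 0], 0], [0, [0, 0, -0.006], 0], [0, [0, 0, -0.004], 0], [0, [0, 0, 0], 0]]'

```text
clock: 33.52
position: [0.5759, 0.1161, 0.1114]
ee_rot: [0.446, -0.447, 0.549, -0.548]
contact_force: [0.1, 0.0, -0.9]
width: 0.0
```

>>> jog_arm --targets '[[0, [0, 0, -0.002], 0], [0, [0, 0, -0.002], 0], [0, [0, 0, -0.002], 0], [0, [0, 0, -0.002], 0], [0, [0, 0, -0.001], 0], [0, [0, 0, 0], 0]]'

```text
clock: 34.28
position: [0.5772, 0.1162, 0.1047]
ee_rot: [-0.447, 0.446, -0.548, 0.549]
contact_force: [-0.0, -0.9, 5.0]
width: 0.0
```

>>> jog_arm --targets '[[0, [0, 0, -0.002], 0], [0, [0, 0, 0], 0]]'

```text
clock: 34.52
position: [0.5772, 0.1162, 0.1027]
ee_rot: [-0.447, 0.446, -0.548, 0.549]
contact_force: [-0.8, -0.1, 5.1]
width: -0.0002
```

>>> jog_arm --targets '[[0, [0, 0, -0.002], 0], [0, [0, 0, 0], 0]]'

```text
clock: 34.78
position: [0.5777, 0.1162, 0.102]
ee_rot: [-0.448, 0.446, -0.547, 0.549]
contact_force: [-1.1, -0.5, 9.8]
width: 0.0001
```

>>> jog_arm --targets '[[0, [0, 0, -0.003], 0], [0, [0, 0, 0], 0]]'

```text
clock: 35.02
position: [0.5781, 0.1161, 0.1018]
ee_rot: [-0.448, 0.445, -0.547, 0.549]
contact_force: [-5.4, -0.5, 26.4]
width: -0.0002
```

Locked as well. Third dog.

>>> jog_arm --targets '[[0.05, [0, 0, 0.045], 0], [0.05, [0, -0.02, 0.05], 0.03], [0.05, [-0.015, -0.045, 0.05], 0.035], [0.05, [-0.015, -0.053, 0.04], 0.03], [0.05, [-0.015, -0.053, 0], 0.03], [0.05, [-0.015, -0.053, 0], 0.03], [0.05, [-0.015, -0.053, 0], 0.03], [0.05, [-0.015, -0.053, 0], 0.03], [0.05, [-0.016, -0.053, 0], 0], [0.05, [0, 0, 0], 0]]'

```text
clock: 36.28
position: [0.4721, -0.2619, 0.2734]
ee_rot: [-0.501, 0.502, -0.498, 0.499]
contact_force: [0.5, -0.3, 0.4]
width: 0.0503
```

```bash
python3 - <<'E'
from h import *
s,R=tool(); print(s['clock'],s['position'],jaw(),s['width'])
dogs('wrist','w15.png')
E
```

```text
36.275 [ 0.47208202 -0.26189704  0.27339442] 0.00659664927406198 0.05028222185187592
px [301. 223.] n 379 z 0.0801 circ [ 452.1 -314.9   12.9] mean [ 452.  -314.1] rgb [228. 214. 209.] top ray
```

View pics/w15.png

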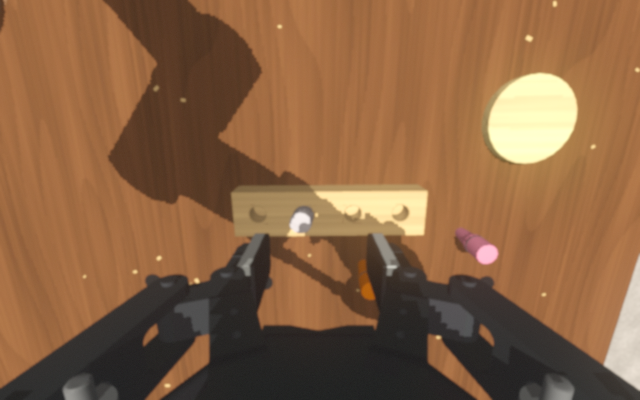

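The rack has been knocked about 2 cm, so the last dog is now at (0.452, -0.315), pixel (301,220). I'll go to the new place.

>>> jog_arm --targets '[[0.05, [-0.01, -0.03, -0.04], 0], [0.05, [-0.01, -0.025, -0.04], 0], [0.05, [0, 0, -0.05], 0], [0.05, [0, 0, -0.04], 0], [0.05, [0, 0, -0.018], 0], [0.05, [0, 0, 0], 0], [0.05, [0, 0, 0], 0]]'

```text
clock: 37.2
position: [0.4543, -0.313, 0.0866]
ee_rot: [0.503, -0.503, 0.496, -0.497]
contact_force: [0.3, -0.3, 0.4]
width: 0.05
```

```bash
python3 - <<'E'
from h import *
s,R=tool(); print(s['clock'],s['position'],jaw(),s['width'])
dogs('side',y=(-.36,-.28))
dogs('scene',y=(-.36,-.28))
E
```

```text
37.2 [ 0.45425595 -0.31300774  0.08661862] 0.013135948861978384 0.049995356181374725
px [449. 254.] n 83 z 0.087 circ [ 437.4 -312.3   23.9] mean [ 425.7 -309.7] rgb [92. 90. 85.] top ray
px [196. 164.] n 42 z 0.0869 circ [ 426.5 -307.     7.2] mean [ 427.1 -306.7] rgb [37.  27.  23.5] top ray
px [193. 176.] n 85 z 0.0865 circ [ 466.9 -309.6   26.8] mean [ 478.6 -308.2] rgb [73. 66. 58.] top ray
```

>>> jog_arm --targets '[[0.05, [-0.0022, -0.0018, -0.012], 0], [0.05, [0, 0, -0.009], 0], [0.05, [0, 0, 0], 0], [0.015, [0, 0, 0], 0], [0.015, [0, 0, 0], 0], [0.015, [0, 0, 0], 0]]'

```text
clock: 38.05
position: [0.4524, -0.3157, 0.0651]
ee_rot: [0.503, -0.503, 0.496, -0.498]
contact_force: [5.0, -0.1, -1.1]
width: 0.0255
```

>>> jog_arm --targets '[[0.015, [0, 0, 0.03], 0], [0.015, [0, 0, 0.04], 0], [0.015, [0, 0, 0.045], 0], [0.015, [0.008, 0.05, 0], -0.03], [0.015, [0.0085, 0.056, 0], -0.035], [0.015, [0.0085, 0.056, 0], -0.03], [0.015, [0.0085, 0.056, 0], -0.03], [0.015, [0.0085, 0.056, 0], -0.03], [0.015, [0.0085, 0.056, 0], -0.03], [0.015, [0.0085, 0.056, 0], -0.03]]'

```text
clock: 39.3
position: [0.5088, 0.0722, 0.1792]
ee_rot: [0.446, -0.447, 0.548, -0.548]
contact_force: [0.6, -0.2, -2.0]
width: 0.0246
```

>>> jog_arm --targets '[[0.015, [0.0085, 0.056, 0], 0], [0.015, [0, 0, 0], 0], [0.015, [0, 0, 0], 0]]'

```text
clock: 39.67
position: [0.5173, 0.1264, 0.179]
ee_rot: [0.446, -0.448, 0.548, -0.548]
contact_force: [0.0, -1.1, -2.4]
width: 0.0249
```

```bash
python3 - <<'E'
from h import *
s,R=tool(); print(s['clock'],s['position'],jaw(),w2j(s['position']),s['width'],s['contact_force'])
snap('wrist','w16.png')
E
```

```text
39.675 [0.51733934 0.12642129 0.17899658] -0.20167620544353676 [-0.15764424 -0.06668071] 0.02486562122330955 [ 0.0126493  -1.07555044 -2.37937294]
```

View pics/w16.png

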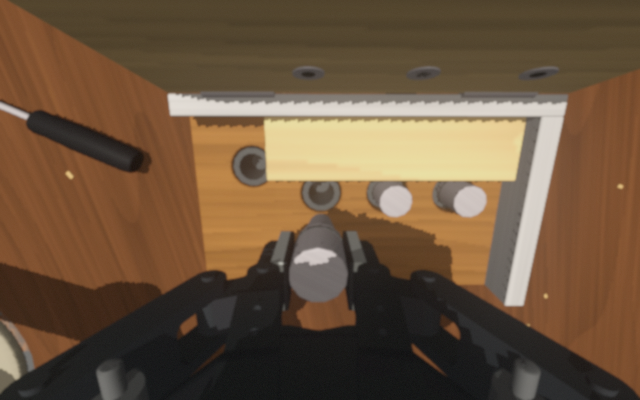

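Dog 3 is above socket c, with two dogs home to its right at (396,198) and (464,198). Inserting.

>>> jog_arm --targets '[[0.015, [0.0019, 0.0013, -0.03], 0], [0.015, [0, 0, -0.025], 0], [0.015, [0, 0, -0.02], 0], [0.015, [0, 0, -0.012], 0], [0.015, [0, 0, -0.007], 0], [0.015, [0, 0, 0], 0]]'

```text
clock: 40.48
position: [0.5198, 0.128, 0.0853]
ee_rot: [0.446, -0.447, 0.549, -0.548]
contact_force: [-1.1, 3.7, -3.5]
width: 0.0251
```

>>> jog_arm --targets '[[0.015, [0, 0, -0.004], 0], [0.015, [0, 0, -0.003], 0], [0.015, [0, 0, 0], 0]]'

```text
clock: 40.85
position: [0.5199, 0.1286, 0.0789]
ee_rot: [0.447, -0.447, 0.549, -0.548]
contact_force: [-2.6, 4.4, -0.8]
width: 0.025
```

>>> jog_arm --targets '[[0.015, [0, 0, -0.001], 0], [0.036, [0, 0, 0], 0], [0.036, [0, 0, 0], 0], [0.036, [0, 0, 0.02], 0], [0.036, [0, 0, 0.025], 0], [0, [0, 0, 0], 0], [0, [0, 0, 0], 0], [0, [0, 0, -0.006], 0], [0, [0, 0, -0.004], 0], [0, [0, 0, 0], 0]]'

```text
clock: 42.1
position: [0.5197, 0.1281, 0.1116]
ee_rot: [0.446, -0.447, 0.548, -0.548]
contact_force: [0.8, -0.2, -0.2]
width: -0.0
```

>>> jog_arm --targets '[[0, [0, 0, -0.002], 0], [0, [0, 0, -0.002], 0], [0, [0, 0, -0.002], 0], [0, [0, 0, -0.002], 0], [0, [0, 0, -0.001], 0], [0, [0, 0, 0], 0]]'

```text
clock: 42.85
position: [0.521, 0.1283, 0.1046]
ee_rot: [-0.447, 0.446, -0.548, 0.548]
contact_force: [0.2, -0.6, 4.9]
width: -0.0
```

>>> jog_arm --targets '[[0, [0, 0, -0.002], 0], [0, [0, 0, -0.002], 0], [0, [0, 0, 0], 0]]'

```text
clock: 43.22
position: [0.5216, 0.1284, 0.1019]
ee_rot: [-0.448, 0.446, -0.547, 0.549]
contact_force: [-1.7, 0.1, 13.0]
width: -0.0001
```

>>> jog_arm --targets '[[0, [0, 0, -0.003], 0], [0, [0, 0, 0], 0]]'

```text
clock: 43.48
position: [0.5222, 0.1286, 0.1017]
ee_rot: [-0.449, 0.445, -0.547, 0.549]
contact_force: [-6.2, -0.1, 29.1]
width: 0.0001
```

All three dogs have reached the sleeve stops. I'll rise and check the strip and dogs before closing the plate.

>>> jog_arm --targets '[[0, [0, 0, 0.04], 0], [0, [0, 0, 0.05], 0], [0, [0, 0, 0.05], 0], [0, [0.02, -0.02, 0.05], 0], [0, [0.03, -0.03, 0.05], 0], [0, [0, 0, 0], 0], [0, [0, 0, 0], 0]]'

```text
clock: 44.35
position: [0.5683, 0.0797, 0.3333]
ee_rot: [0.446, -0.447, 0.549, -0.548]
contact_force: [0.4, 0.5, -0.1]
width: -0.0001
```

```bash
python3 - <<'E'
from h import *
s,R=tool(); print(s['clock'],s['position'],jaw(),w2j(s['position']))
chk('wrist','w17.png')
im,d,m=snap('wrist'); P=cloud(m,d); L=(P[:,:,:2]-COR)@RJ; z=P[:,:,2]
for i in range(4):
    k=(d>0)&(np.hypot(*(L-LOC[i]).transpose(2,0,1))<.02)&(z>.079)&(z<.1)
    if k.sum()>20:
        (u,v),r=cv2.minEnclosingCircle((L[k]*1000).astype(np.float32)); print('abcd'[i],k.sum(),'z',np.median(z[k]).round(4),'off',(np.array([u,v])-LOC[i]*1000).round(1),r)
k=(d>0)&(z>.11)&(L[:,:,0]>-.25)&(L[:,:,0]<.01)&(L[:,:,1]>0.005)&(L[:,:,1]<.15)
q=np.c_[L[k][:,1],z[k]]; p=np.polyfit(q[:,1],q[:,0],1); print('plate inner y=',p,'theta',np.pi/2+np.arctan(p[0]),q[:,1].max())
E
```

```text
44.35 [0.5682663  0.07970524 0.33334252] -0.20333804623788398 [-0.098334  -0.1021524]
x -0.18 y range [-0.0507 -0.0012]
x -0.14 y range [-0.0595 -0.0012]
x -0.1 y range [-0.0495 -0.0012]
x -0.06 y range [-0.0581 -0.0012]
x -0.02 y range [-0.0495 -0.0013]
y -0.04 x range [-0.1979  0.0005]
y -0.025 x range [-0.1978  0.0004]
y -0.01 x range [-0.1978  0.0006]
a 336 z 0.085 off [ 1.2 -0.1] 12.964807510375977
b 329 z 0.085 off [ 1. -0.] 12.884389877319336
c 329 z 0.085 off [ 1.4 -0.8] 12.752923011779785
plate inner y= [ 0.21147761 -0.00457829] theta 1.779203298506224 0.22666050848318992
```

View pics/w17.png

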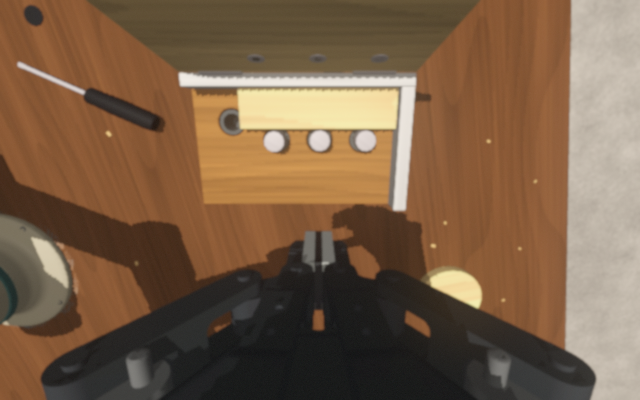

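All three heads are at z 0.085, within about 1.5 mm of the socket centres, and the strip is still flush. Plate angle is about 1.78 rad. I'll go over and behind the plate at jig x ≈ -50 mm, clear of the knob and the glue bottle.

>>> jog_arm --targets '[[0, [0.02, 0.045, 0.01], 0], [0, [0.022, 0.046, 0], 0], [0, [0.022, 0.046, 0], 0], [0, [0.023, 0.046, 0], 0], [0, [0, 0, 0], 0], [0, [0, 0, -0.04], 0], [0, [0, 0, -0.03], 0], [0, [0, 0, 0], 0], [0, [0, 0, 0], 0]]'

```text
clock: 45.58
position: [0.656, 0.2623, 0.2754]
ee_rot: [-0.447, 0.446, -0.548, 0.548]
contact_force: [-0.0, 0.2, -0.5]
width: 0.0
```

```bash
python3 - <<'E'
from h import *
s,R=tool(); print(s['clock'],s['position'],jaw(),w2j(s['position']),s['contact_force'])
snap('side','s18.png'); snap('scene','sc18.png'); snap('wrist','w18.png')
a=cv2.imread('pics/s18.png')[80:300,140:440];b=cv2.imread('pics/sc18.png')[60:280,280:580]
cv2.imwrite('pics/c18.png',cv2.resize(np.hstack([a,b]),(800,293)))
E
```

```text
45.575 [0.65598594 0.26234725 0.27538949] -0.20313399715917466 [-0.04929677  0.09443902] [-0.03876493  0.19407712 -0.54189454]
```

View pics/c18.png

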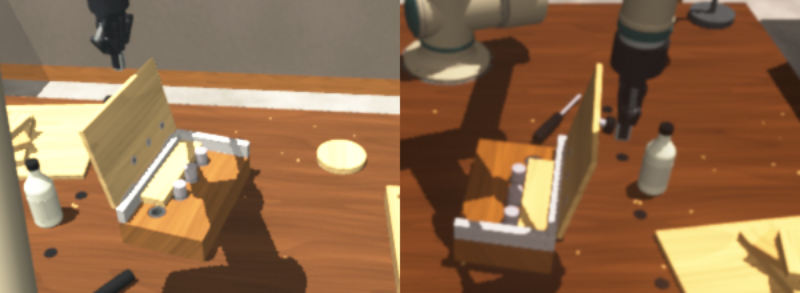

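The fingers are behind the plate, with clearance to the knob and bottle. I'll lower a little, then push the plate past upright.

>>> jog_arm --targets '[[0, [0, 0, -0.025], 0], [0, [0, 0, 0], 0], [0, [-0.002, -0.0098, 0], 0], [0, [-0.002, -0.0098, 0], 0], [0, [-0.002, -0.0098, 0], 0], [0, [0, 0, 0], 0]]'

```text
clock: 46.48
position: [0.6503, 0.2324, 0.2505]
ee_rot: [-0.447, 0.446, -0.548, 0.549]
contact_force: [-0.1, 0.9, 0.6]
width: 0.0003
```

>>> jog_arm --targets '[[0, [-0.002, -0.0098, 0], 0], [0, [-0.002, -0.0098, 0], 0], [0, [-0.002, -0.0098, 0], 0], [0, [-0.002, -0.0098, 0], 0], [0, [0, 0, 0], 0]]'

```text
clock: 47.1
position: [0.6414, 0.1921, 0.2489]
ee_rot: [-0.446, 0.447, -0.548, 0.549]
contact_force: [0.2, 0.1, -0.6]
width: 0.0002
```

```bash
cat >> h.py <<'E'
def theta(cam='scene'):
    im,d,m=snap(cam); P=cloud(m,d); L=(P[:,:,:2]-COR)@RJ; z=P[:,:,2]
    k=(d>0)&(z>.105)&(L[:,:,0]>-.255)&(L[:,:,0]<-.15)&(L[:,:,1]>-.17)&(L[:,:,1]<.1)
    print(cam,'n',k.sum()); y=.015-L[k][:,1]; zz=z[k]-.0895; a=np.arctan2(zz,y); r=np.hypot(y,zz); g=r>.08
    print('theta pct',np.percentile(a[g],[10,50,90]).round(3) if g.sum()>5 else None)
E
python3 - <<'E'
from h import *
s,R=tool(); print(s['clock'],s['position'],jaw(),w2j(s['position']),s['contact_force'])
theta('scene'); theta('side')
E
```

```text
47.1 [0.64142454 0.19212764 0.24890284] -0.20418365935371993 [-0.04938077  0.02272555] [ 0.19710127  0.1181314  -0.64825519]
scene n 26
theta pct [1.485 1.497 1.511]
side n 1558
theta pct [1.342 1.479 1.496]
```

>>> jog_arm --targets '[[0, [-0.0027, -0.0132, 0.002], 0], [0, [-0.0027, -0.0132, 0.002], 0], [0, [-0.0029, -0.014, -0.004], 0], [0, [-0.0029, -0.014, -0.005], 0], [0, [-0.0027, -0.0129, -0.007], 0], [0, [-0.0027, -0.0129, -0.0075], 0], [0, [0, 0, 0], 0]]'

```text
clock: 48.08
position: [0.6247, 0.112, 0.2287]
ee_rot: [0.446, -0.447, 0.548, -0.548]
contact_force: [0.3, 0.6, 0.7]
width: 0.0002
```

```bash
python3 - <<'E'
from h import *
s,R=tool(); print(s['clock'],s['position'],jaw(),w2j(s['position']),s['contact_force'])
theta('scene'); theta('side')
E
```

```text
48.075 [0.62474642 0.11199836 0.22868058] -0.20450097090855784 [-0.04953711 -0.05912086] [0.26747404 0.64518072 0.66656785]
scene n 656
theta pct [1.    1.017 1.039]
side n 733
theta pct [0.933 1.235 1.258]
```

>>> jog_arm --targets '[[0, [-0.0023, -0.0112, -0.0095], 0], [0, [-0.0023, -0.0112, -0.01], 0], [0, [-0.0019, -0.0091, -0.0115], 0], [0, [-0.0019, -0.0091, -0.012], 0], [0, [-0.0014, -0.0066, -0.013], 0], [0, [-0.0014, -0.0066, -0.0135], 0], [0, [-0.0007, -0.0032, -0.0108], 0], [0, [-0.0007, -0.0032, -0.0108], 0], [0, [0, 0, 0], 0]]'

```text
clock: 49.3
position: [0.6118, 0.0536, 0.1373]
ee_rot: [0.446, -0.447, 0.549, -0.547]
contact_force: [0.7, 0.3, -0.7]
width: -0.0003
```

```bash
python3 - <<'E'
from h import *
s,R=tool(); print(s['clock'],s['position'],jaw(),w2j(s['position']),s['contact_force'])
theta('scene')
E
```

```text
49.3 [0.61177949 0.05359785 0.13730245] -0.20321115809288878 [-0.0504458  -0.11893671] [ 0.70773636  0.29192446 -0.71622131]
scene n 964
theta pct [0.22  0.246 0.286]
```

Plate at about 0.17 rad. Gentle final lowering.

>>> jog_arm --targets '[[0, [-0.0002, -0.001, -0.006], 0], [0, [-0.0002, -0.001, -0.006], 0], [0, [-0.0002, -0.0005, -0.005], 0], [0, [0, 0, 0], 0]]'

```text
clock: 49.85
position: [0.6117, 0.0511, 0.1211]
ee_rot: [0.446, -0.447, 0.548, -0.548]
contact_force: [-0.4, 0.1, -0.1]
width: -0.0001
```

>>> jog_arm --targets '[[0, [0, 0, -0.002], 0], [0, [0, 0, -0.002], 0], [0, [0, 0, 0], 0]]'

```text
clock: 50.22
position: [0.6121, 0.0511, 0.1175]
ee_rot: [0.447, -0.447, 0.548, -0.548]
contact_force: [-0.2, 0.4, -0.1]
width: -0.0002
```

>>> jog_arm --targets '[[0, [0, 0, -0.002], 0], [0, [0, 0, 0], 0]]'

```text
clock: 50.48
position: [0.6123, 0.0511, 0.1166]
ee_rot: [-0.447, 0.447, -0.548, 0.548]
contact_force: [-1.7, -0.3, 4.2]
width: -0.0002
```

Contact at z 0.1166, the closed height. I'll press slightly more, then retreat and check.

>>> jog_arm --targets '[[0, [0, 0, -0.002], 0], [0, [0, 0, 0], 0], [0, [0, 0, 0.03], 0], [0, [0, 0, 0.05], 0], [0, [-0.02, -0.03, 0.05], 0], [0, [-0.03, -0.04, 0.04], 0], [0, [-0.03, -0.04, 0], 0], [0, [0, 0, 0], 0], [0, [0, 0, 0], 0]]'

```text
clock: 51.6
position: [0.5332, -0.0576, 0.2826]
ee_rot: [0.447, -0.446, 0.548, -0.548]
contact_force: [0.9, -0.2, -0.8]
width: -0.0002
```

```bash
python3 - <<'E'
from h import *
s,R=tool(); print(s['clock'],s['position'],s['contact_force'])
for c in ['wrist','scene','side']:
    im,d,m=snap(c,'f_%s.png'%c); P=cloud(m,d); L=(P[:,:,:2]-COR)@RJ; z=P[:,:,2]
    k=(d>0)&(z>.085)&(z<.125)&(L[:,:,0]>-.255)&(L[:,:,0]<.01)&(L[:,:,1]<.01)&(L[:,:,1]>-.152)&((abs(L[:,:,0]+.124)>.03)|(L[:,:,1]>-.1))
    q=np.c_[L[k][:,0],L[k][:,1],np.ones(k.sum())]; p,*_=np.linalg.lstsq(q,z[k],rcond=None)
    print(c,k.sum(),'slope y',-p[1].round(4),'z at free edge',(p@[-.124,-.157,1]).round(4),'near hinge',(p@[-.124,.005,1]).round(4))
    for n in ['disc_center','glue']:
        for q in silhouettes(n,c)[:1]:
            w=P[q['mask']&(d>0)]; print('  ',n,round(q['score'],2),w.mean(0).round(3))
E
```

```text
51.6 [ 0.53319189 -0.05762748  0.28260634] [ 0.91631697 -0.21863812 -0.81914626]
wrist 21474 slope y -0.0003 z at free edge 0.0996 near hinge 0.0997
   disc_center 0.56 [ 0.739 -0.193  0.017]
   glue 0.46 [0.542 0.073 0.101]
scene 4530 slope y -0.0007 z at free edge 0.1001 near hinge 0.1003
   disc_center 0.78 [ 0.747 -0.194  0.018]
   glue 0.97 [0.495 0.394 0.077]
side 3447 slope y -0.001 z at free edge 0.1003 near hinge 0.1005
   disc_center 0.58 [ 0.731 -0.195  0.017]
```

View pics/f_side.png

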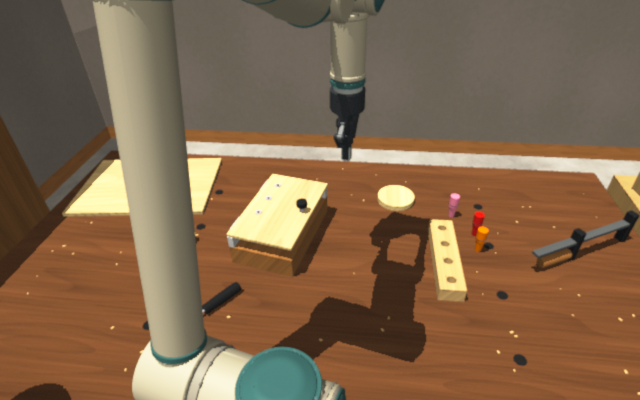

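View pics/f_scene.png

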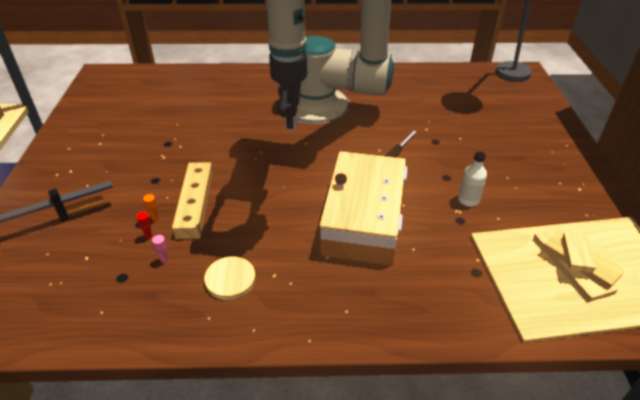

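The plate lies level (slope under 0.001 rad). The rack is empty with four open holes at (192,190), and the disc (230,278) and bottle (473,185) are unmoved. The arm is clear at (290,100), so I'll hand the job in.

```bash
python3 -c "
from h import *
print(sign_off(), manip.get_state()['clock'])"
```

```text
the job is handed in; nothing more can be done
the job is handed in; nothing more can be done
```

The jig is set up and handed in at about 52 s of the 210 s allowed; no verdict was reported.

- **Strip:** I laid it on the base and pushed it against the left fence, then the far fence. Depth checks put it within about 0.5 mm of flush on both faces before the dogs went in. A higher view after the last dog gave readings 1–2 mm different, still inside the 2.5 mm limit.
- **Dogs:** Three dogs were in the rack, and they now stand in sockets a, b and c. I pressed each until the force rose sharply (26–29 N) at the sleeve stop. All three tops read 85 mm, the locked height, and each was within about 1.6 mm of its socket centre. The rack was knocked about 2 cm aside before the third dog; I saw it and corrected the grasp.
- **Plate:** I swung it down slowly from about 1.78 rad. All three cameras read it level to 0.001 rad, with its top about 100 mm above the bench.
- **Bystanders:** The scene camera shows the disc and glue bottle where they were, to about 1 mm. The only odd result was one weak wrist-camera report that put "glue" at the jig. It was a false hit, as the other pictures show the bottle in place.

With the plate closed I could not look at the strip and dogs again, so their last check was just before closing.

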